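# Set the drilling jig's stop to the marker and load a strip

### The arm

A 6-joint arm with a two-finger parallel gripper is mounted at the origin on a cart in front of the work surface, level with it; the furniture and walls round the work are solid. World frame = base frame: x ahead of the robot, y to its left, z up, the work surface at z = 0. Lengths are in mm, angles in rad, forces in N, time in s.
With the tool pointing down it reaches from about 350 to 975 mm from the base axis. Payload 7.1 kg.
Tool frame: the origin (TCP) lies at the very end of the fingers, on their centre line; the grasp point (between the pads) lies 19 mm behind it; z points along the fingers, y is the direction in which the jaws open and shut (so a half turn about z gives the same grasp; the last joint's range is limited). The gripper opens to 88 mm and grips with 3 to 60 N. Pads are 20 mm wide; open, the fingers measure 115 mm over their backs; the gripper's body (75 mm by 178 mm) begins 61 mm behind the grasp point.
Start: joints at [1.283, 0.423, 1.63, -0, 1.089, -0.019], TCP at [165.953, 602.548, 222.675] pointing down, gripper open.
Joint ranges: [-3, 3], [-0.9, 2.11], [0.09, 2.58], [-1.31, 4.45], [0.11, 2.69], [-2.54, 2.54]. Speed limits (rad/s): [2.39, 2.39, 3.01, 3.14, 3.14, 3.14].

### API

Orientations are given as a rotation vector (axis times angle).
In Python, from workcell import monitor, vision, order, find_in, regions_of, place_of gives the robot as it stands. The module is installed in compiled form; this text tells all that it offers.
- The arm moves only by the tool carry_out, never from a script. Its argument "targets" is a list of rows, each a list of 3 entries, a list of its own where there are three numbers: the turn, a rotation vector about the world's x, y, z in degrees, then the shift along the world's x, y, z in mm, then the finger opening in mm, from 0 to 87.8. In form: [[[rx, ry, rz], [x, y, z], hand], ...]. A call has 1 to 10 rows; each row is the pose to reach, as a shift and turn from the pose commanded when the call began; what a row does not reach only later rows make up. A row lasts 1/12 s, in which the tool goes at most 41.7 mm and 7.16 degrees, less where a joint would pass 70% of its speed; a pose out of reach is approached as far as the arm can. A call with a gripper value outside its range is refused whole. The fingers move at their own pace and stop on an object; the grip force is fixed at half the most. Time passes only in rows, so rows that repeat a pose let the fingers close. It gives the time, the measured TCP pose, the force and the opening at its end, in the units of the state.
- monitor.get_obs(): the state, without advancing time (a new reading comes with each control period).
- vision.get_image(name): name is "side" or "top" or "wrist"; returns the picture (480x640x3 uint8, red, green, blue); there is no depth.
- vision.camera_model(name): a dict with "K" (3x3 intrinsics, pixels), "rvec" (rotation vector, rad) and "tvec" (3), from world to camera coordinates, as OpenCV has them. Camera axes: x right, y down, z forward; pixel columns grow to the right and rows downward; lengths in mm; the calibration is good to about 2 mm. A picture is of the moment at which its call begins: read the wrist's pose just before it. camera_model takes no time and is no camera call; for the wrist camera it gives the pose at the moment of the call.
- order.close_job(): hands the job in, once; it reports no verdict.
Trained networks look in the newest picture that a camera, given by its name, has taken for a name from the list of things; names that differ only in an ending like _2 or _b are one class to them, and where a whole thing is asked for, a point or a joint stands for the part that bears it (a point fixed in the world has none). Each returns a list of dicts, best first, with "confidence" (0 to 1); they miss things now and then, are a little off and sometimes report something else, mostly with a low value. They report only what shows in the picture. A call takes as long as a camera call.
- find_in(query, camera): "point" ([x, y, z] in mm, in the coordinates of the camera as it stood for that picture, good to about 4 mm: the middle of the surface that is visible of it).
- regions_of(query, camera): "mask" (480x640 bool, what is visible of it).
- place_of(query, camera): "point" ([x, y, z] in mm, in the coordinates of the camera as it stood for that picture, good to about 4 mm: a listed point, or the origin of a listed thing).
The state is a dict: "t": time; "qpos": joint angles; "qvel": joint speeds; "joint_torque": joint torques, N m; "ee_pos": TCP position; "orientation": TCP orientation; "ft_force": force on the tool from outside, world axes, zero at the start; "moment": the same for the moment, N m; "width": finger opening in mm.
Only numpy, scipy, OpenCV 4.12 (cv2) and the standard library are available. Lean on these libraries where they do the work, as an engineer would, in place of code of your own. Each camera call takes 0.05 s, during which the arm holds its last target.

### The job

Set the drilling jig: turn its pointer knob until the pointer lines up with the marker tab on the dial's rim. Then take the longer of the two wooden strips that stand on edge in the dowel rack, lay it flat on the jig's bed and slide it under the bush plate until it lies square along the fence and butts against the stop without pushing it off its setting, and let go of it. Leave the marker tab and the shorter strip as they are.

Things in the scene. Friction and masses are not known exactly. Their poses are not given: they have to be found in the camera images.
- jig_bed (a point): Drilling jig fixed on the bench, plywood base 12 mm thick. Axes of this and the fence and stop points: x across, towards the fence (away from the robot); y along the bed, away from stop and knob (strips are fed towards -y); z up. Point on the bed's top, under the drill bush, mid-width of a loaded strip. The bed runs from y +151 mm to the knob housing at -81, and from x -68 to +48 mm
- bush (a point): Top of the steel drill bush, 38 mm above the bed. It sits on the dark steel bush plate that bridges the bed: 100 mm along x, 32 mm along y (-16 to +16 mm from here), its underside 22 mm and top 29 mm above the bed, resting on the fence and on a post on the robot's side (x -57 to -43 mm from here)
- fence_face (a point): Middle of the fence's face, 9 mm above the bed. The fence is 22 mm high and 134 mm long (y -67 to +67 mm from here; 70 mm beyond the bush), on the +x side of this point. A strip flat against it has its centre at x -20 mm from here. Beyond the fence's +y end both long edges of a loaded strip are free for fingers
- stop_face (a point): Centre of the steel stop's face, 9 mm above the bed; pad 34 mm wide, 19 mm high. A loaded strip's centre is at y +80 mm from here. Driven by the knob through a rack: 31 mm past the bush at knob angle 0, 6 mm farther (-y) per rad. Pushed with less than 20 N it does not creep
- knob_grip (a point): On the knob's vertical axis at gripping height, 74 mm above the bench and 24 mm above the dial. Black pointer knob: a bar 40 mm long (this point's x axis points to the pointer's end), 15 mm wide (y), from 6 to 35 mm above the dial; the pointer end is a wedge nose with a white line. Light grey dial of 35 mm radius on a grey housing 72 mm square
- pointer_tip (a point): Point straight ahead of the knob's pointer nose, 30 mm from the knob's axis, 4 mm above the dial
- marker_tip (a point): Nose of the marker, a brass tab 11 mm wide clipped on the dial's rim, 4 mm high above the dial; this point is 30 mm from the knob's axis. The knob is set when pointer_tip and marker_tip coincide
- stop_knob (a joint): Knob angle in rad, 0 to 4.5, growing clockwise seen from above. It starts 0.8 to 2.6 rad short of the marker. Turning takes about 0.15 N m; it stays where it is left
- marker (a joint): Angle of the marker tab, counted like the knob's: the knob is set when both read the same
- strip_centre (a point): Centre of the longer strip: plain wood, 160 mm long (its y axis), 40 mm wide (x), 18 mm thick (z), about 65 g. It starts on its long edge (x upright) in either slot of the rack, centre 30 mm above the bench. In the jig either end may lead and either face may be down
- short_strip_centre (a point): Centre of the shorter strip (120 x 40 x 18 mm), on edge in the rack's other slot, 62 mm beside the longer
- rack_centre (a point): Middle of the fixed dowel rack: a board 124 (x) x 112 (y) x 10 mm; this point is on its top. Slots along y at x -31 and +31 mm; each has two pairs of wooden pins, 10 mm thick, 24 mm high, at y -42 and +42 mm, 20 mm clear between the pins of a pair. The middle 70 mm of each strip is free for fingers

How it is judged:
By the outcome, as a careful person would: the job done as asked, in the order asked, and still so for the second after the job is handed in, with the robot touching nothing.
It also fails if it takes over 69 s, if anything falls off the work surface, if the arm or the gripper's body presses on something with over 40 N, if the wrist force passes 120 N, or if a joint passes its speed limit or range.

## Working session

There is one attempt and no reset: what is moved stays moved. The work goes in short steps, Python scripts to look and compute and a tool call to move; the robot and the scene stay as the last step left them, time stands still between calls to the robot, and variables do not carry over. Pictures are saved under pics/ and viewed, and the job is handed in when it is done.

Besides the shell and the picture viewer there is one more tool, called after "Emit:" as name([rows], argument=value, ...), one row to a line, values as JSON. carry_out: Moves the arm, as the interface text tells. Its arguments: {"type":"object","properties":{"targets":{"type":"array","items":{"type":"array"}}},"required":["targets"]}

```bash
mkdir -p pics; cat > h.py <<'E'
import numpy as np, cv2
from workcell import monitor, vision, order, find_in, regions_of, place_of
def shot(n,fn):
    im=vision.get_image(n); cv2.imwrite('pics/'+fn,im[:,:,::-1].copy()); return im
def w(n,p,m=None):
    m=m or vision.camera_model(n); R,_=cv2.Rodrigues(np.array(m['rvec'],float)); return R.T@(np.array(p)-np.array(m['tvec']).ravel())
def proj(n,P,m=None):
    m=m or vision.camera_model(n); return cv2.projectPoints(np.array(P,float).reshape(-1,3),np.array(m['rvec'],float),np.array(m['tvec'],float),np.array(m['K'],float),None)[0].reshape(-1,2)
def ray(n,uv,z,m=None):
    m=m or vision.camera_model(n); R,_=cv2.Rodrigues(np.array(m['rvec'],float)); t=np.array(m['tvec'],float).ravel()
    d=R.T@np.linalg.inv(np.array(m['K']))@np.array([uv[0],uv[1],1.]); c=-R.T@t
    return c+d*(z-c[2])/d[2]
def st():
    s=monitor.get_obs(); print('t',round(s['t'],2),'p',np.round(s['ee_pos'],1),'o',np.round(s['orientation'],3),'f',np.round(s['ft_force'],1),'w',round(float(s['width']),1),'q',np.round(s['qpos'],2)); return s
E
python3 - <<'E'
from h import *
st()
for c in ['top','side']:
    shot(c,c+'0.png')
    for q in ['jig_bed','bush','fence_face','stop_face','knob_grip','pointer_tip','marker_tip','strip_centre','short_strip_centre','rack_centre']:
        r=place_of(q,c)
        print(c,q,[(np.round(w(c,d['point']),1).tolist(),round(d['confidence'],2)) for d in r[:2]])
st()
E
```

```text
t 0.0 p [165.8 602.  221.9] o [-4.210e-01 -3.113e+00  2.000e-03] f [-1.   0.3  0.2] w 87.8 q [ 1.28  0.42  1.63  0.    1.09 -0.02]
top jig_bed [([485.1, 98.0, 14.5], 0.71)]
top bush [([481.4, 104.8, 50.9], 0.96), ([466.5, -43.7, 50.6], 0.33)]
top fence_face [([498.0, 104.6, 18.5], 0.97)]
top stop_face []
top knob_grip [([464.0, -15.0, 75.6], 0.87)]
top pointer_tip [([499.2, -17.7, 55.3], 0.76)]
top marker_tip [([462.8, -45.7, 56.5], 0.44), ([625.8, 172.8, 33.1], 0.21)]
top strip_centre [([627.9, 175.6, 29.2], 0.87)]
top short_strip_centre [([687.4, 177.9, 33.6], 0.64)]
top rack_centre [([656.8, 179.8, 10.5], 0.6)]
side jig_bed [([478.6, 105.2, 13.6], 0.75)]
side bush [([484.6, 102.8, 52.7], 0.7)]
side fence_face [([503.6, 106.8, 20.2], 0.56)]
side stop_face [([475.3, 68.5, 20.0], 0.6)]
side knob_grip [([466.5, -12.6, 73.3], 0.65)]
side pointer_tip [([493.9, -13.1, 55.5], 0.95)]
side marker_tip []
side strip_centre [([630.5, 179.4, 30.4], 0.89)]
side short_strip_centre [([692.6, 178.2, 32.2], 0.73)]
side rack_centre [([658.1, 188.4, 10.2], 0.81)]
t 1.1 p [165.9 602.5 222.7] o [-0.421 -3.113  0.   ] f [-0.   1.9  0.5] w 87.8 q [ 1.28  0.42  1.63  0.    1.09 -0.02]
```

View pics/top0.png

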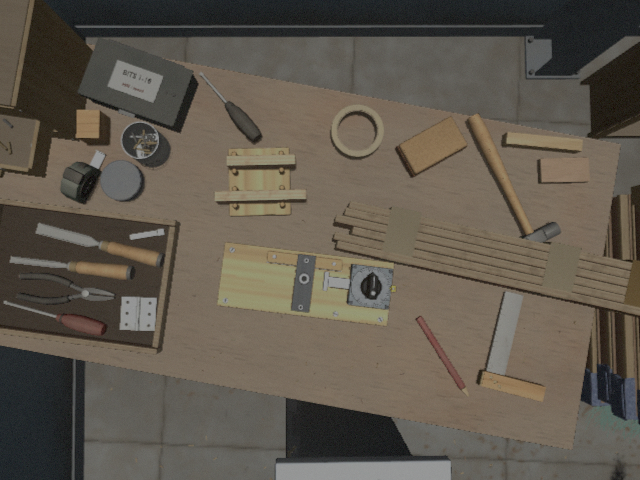

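View pics/side0.png

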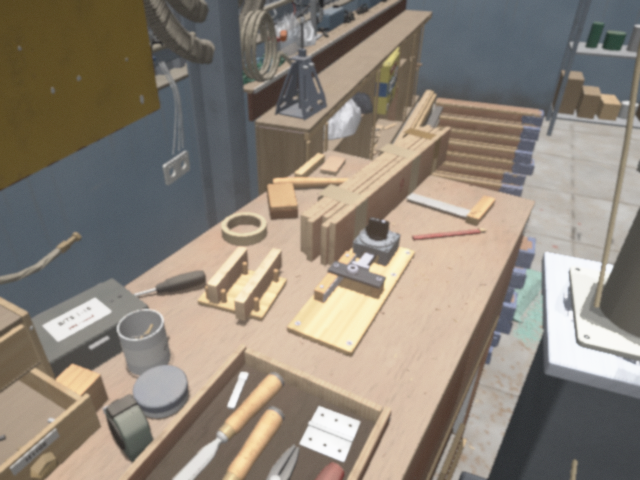

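```bash
python3 - <<'E'
from h import *
im=cv2.imread('pics/top0.png')
c=im[230:340,200:420]; cv2.imwrite('pics/z1.png',cv2.resize(c,None,fx=3.6,fy=3.6,interpolation=cv2.INTER_CUBIC))
c=im[250:320,335:405]; cv2.imwrite('pics/z2.png',cv2.resize(c,None,fx=8,fy=8,interpolation=cv2.INTER_CUBIC))
m=vision.camera_model('top'); print(m['K'], proj('top',[[480,104,12],[464,-15,75]]))
for uv in [(223,243),(394,264),(388,324),(218,304)]: print(uv,np.round(ray('top',uv,12),1))
E
```

```text
[[508.43683125   0.         317.17706504]
 [  0.         508.43683125 245.27496374]
 [  0.           0.           1.        ]] [[302.946914   278.91106881]
 [373.09833669 288.56434134]]
(223, 243) [546.3 248.1  12. ]
(394, 264) [505.4 -61.6  12. ]
(388, 324) [397.1 -49.   12. ]
(218, 304) [436.5 257.3  12. ]
```

View pics/z1.png

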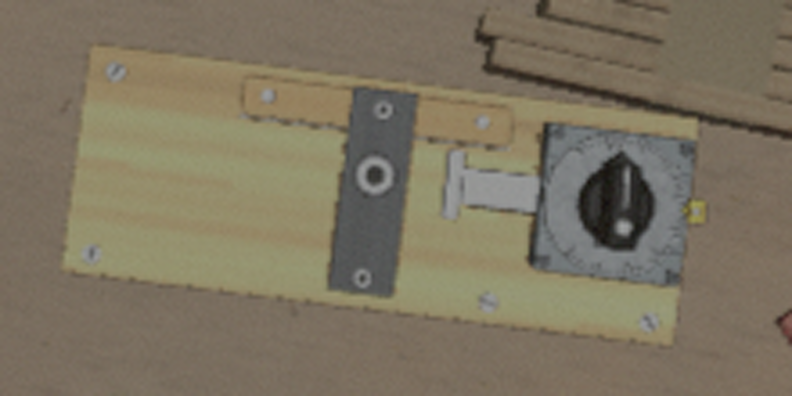

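View pics/z2.png

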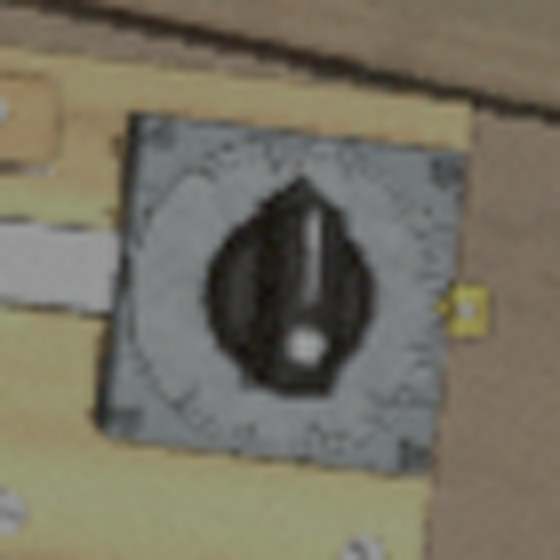

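Emit:
carry_out([
  [[0,0,15.4],[299,-617,60],87.8],
  [[0,0,15.4],[299,-617,60],87.8],
  [[0,0,15.4],[299,-617,60],87.8],
  [[0,0,15.4],[299,-617,60],87.8],
  [[0,0,15.4],[299,-617,60],87.8],
  [[0,0,15.4],[299,-617,60],87.8],
  [[0,0,15.4],[299,-617,60],87.8],
  [[0,0,15.4],[299,-617,60],87.8],
  [[0,0,15.4],[299,-617,60],87.8],
  [[0,0,15.4],[299,-617,60],87.8],
])

```text
t: 1.93
ee_pos: [347.4, 227.2, 259.5]
orientation: [-0.001, 3.141, 0.001]
ft_force: [0.5, 0.9, -0.2]
width: 87.7
```

Emit:
carry_out([
  [[0,0,0],[118,-243,20],60],
  [[0,0,0],[118,-243,20],60],
  [[0,0,0],[118,-243,20],60],
  [[0,0,0],[118,-243,20],40],
  [[0,0,0],[118,-243,20],40],
  [[0,0,0],[118,-243,20],40],
  [[0,0,0],[118,-243,20],40],
  [[0,0,0],[118,-243,20],40],
])

```text
t: 2.6
ee_pos: [466.9, -17.3, 279.6]
orientation: [0.006, 3.14, -0.001]
ft_force: [-0.2, 0.7, -0.3]
width: 40.9
```

```bash
python3 - <<'E'
from h import *
st(); m=vision.camera_model('wrist'); shot('wrist','w1.png')
for q in ['knob_grip','pointer_tip','marker_tip','bush','stop_face','fence_face','jig_bed']:
    r=place_of(q,'wrist')
    print(q,[(np.round(w('wrist',d['point'],m),1).tolist(),round(d['confidence'],2)) for d in r[:2]])
st()
E
```

```text
t 2.6 p [466.9 -17.3 279.6] o [ 6.00e-03  3.14e+00 -1.00e-03] f [-0.2  0.7 -0.3] w 40.9 q [-0.06  0.12  1.91 -0.    1.11 -1.63]
knob_grip [([465.3, -8.1, 73.2], 0.66)]
pointer_tip [([497.4, -17.0, 54.0], 0.68), ([461.7, -9.8, 74.8], 0.33)]
marker_tip [([464.0, -42.8, 58.6], 0.45)]
bush [([483.0, 104.3, 53.8], 0.62)]
stop_face [([475.8, 72.6, 18.8], 0.75)]
fence_face [([500.4, 107.0, 23.9], 0.95)]
jig_bed [([483.0, 104.1, 12.6], 0.55), ([496.5, -15.6, 54.8], 0.29)]
t 3.0 p [464.6 -12.9 279. ] o [ 3.000e-03 -3.142e+00 -0.000e+00] f [-0.2  0.5  0.5] w 40.1 q [-0.05  0.11  1.91  0.    1.11 -1.63]
```

View pics/w1.png

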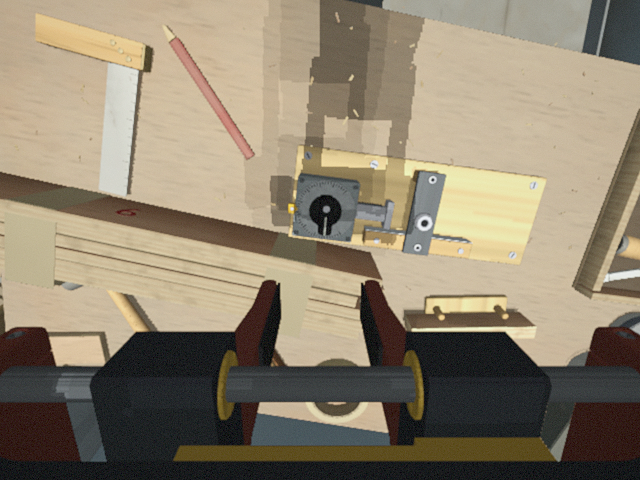

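```bash
python3 - <<'E'
from h import *
st(); m=vision.camera_model('wrist'); im=shot('wrist','w2.png'); st()
x0,y0=270,150
c=im[150:260,270:420,::-1]; cv2.imwrite('pics/w2z.png',cv2.resize(c,None,fx=5,fy=5,interpolation=cv2.INTER_CUBIC))
import pickle; pickle.dump(m,open('m2.pkl','wb'))
for q in ['knob_grip','pointer_tip','marker_tip']:
    r=place_of(q,'wrist')
    print(q,[(np.round(w('wrist',d['point'],m),1).tolist(),round(d['confidence'],2)) for d in r[:2]])
E
```

```text
t 3.0 p [464.6 -12.9 279. ] o [ 3.000e-03 -3.142e+00 -0.000e+00] f [-0.2  0.5  0.5] w 40.1 q [-0.05  0.11  1.91  0.    1.11 -1.63]
t 3.05 p [464.7 -13.1 279. ] o [ 3.000e-03 -3.142e+00 -0.000e+00] f [ 0.   0.2 -0.1] w 39.8 q [-0.05  0.11  1.91  0.    1.11 -1.63]
knob_grip [([465.1, -11.3, 73.1], 0.85)]
pointer_tip [([494.4, -16.1, 54.1], 0.88), ([477.2, 70.8, 19.0], 0.32)]
marker_tip [([467.5, -39.8, 51.0], 0.51)]
```

View pics/w2z.png

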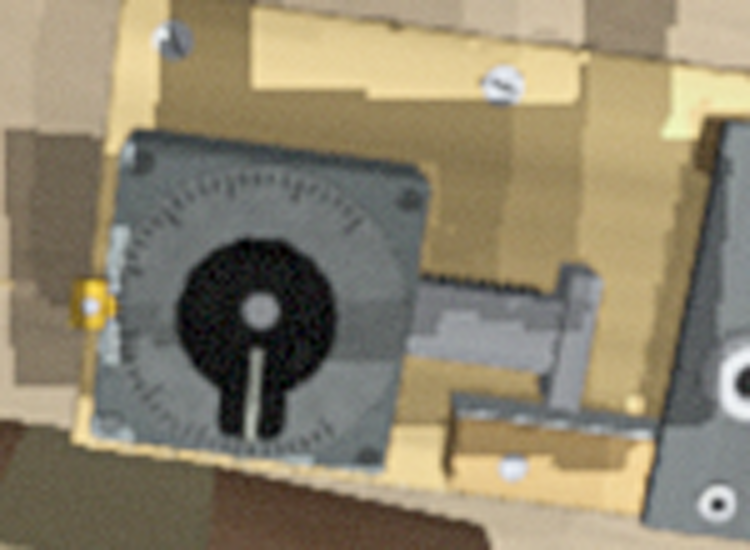

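```bash
python3 - <<'E'
from h import *
import pickle; m=pickle.load(open('m2.pkl','rb'))
f=lambda u,z: ray('wrist',(u[0]/5+270-.4,u[1]/5+150-.4),z,m)
cs=[f(u,50) for u in [(135,130),(428,168),(382,470),(95,437)]]
print(np.round(cs,1),np.mean(cs,0)); 
a=cs[1]-cs[0];b=cs[2]-cs[3]; print(np.degrees(np.arctan2(a[0],a[1])),np.degrees(np.arctan2(b[0],b[1])),np.linalg.norm(a))
a=cs[0]-cs[3];b=cs[1]-cs[2]; print(np.degrees(np.arctan2(a[1],-a[0])),np.degrees(np.arctan2(b[1],-b[0])))
k=f((260,310),85); print('knob',k)
for z in (75,85): 
  p,q=f((257,350),z),f((250,440),z); d=q-p; print('line',p,q,np.degrees(np.arctan2(d[1],d[0])))
print('marker',f((91,306),54), 'inner',f((115,308),54))
# boards
for z in (0,60,90,120): print(z, ray('wrist',(380,278),z,m), ray('top',(335,237),z))
E
```

```text
[[424.1 -38.7  50. ]
 [432.5  27.2  50. ]
 [503.6  18.4  50. ]
 [495.5 -49.5  50. ]] [463.92456417 -10.62177105  50.        ]
7.255611685661307 6.787412656117024 66.40491269735348
8.575703183270008 7.012987093076789
knob [457.8477334  -10.77194912  85.        ]
line [468.75010774 -11.35369148  75.        ] [489.10968176 -12.86522261  75.        ] -4.245951408177409
line [466.45424095 -11.38756024  85.        ] [486.25805557 -12.8578308   85.        ] -4.245951408177414
marker [463.32154676 -49.19718886  54.        ] inner [463.78080301 -43.72859843  54.        ]
0 [568.38642384  70.45210435   0.        ] [556.14831076  44.48507488   0.        ]
60 [543.40656846  59.16190685  60.        ] [552.6325331   47.60336771  60.        ]
90 [530.91664078  53.5168081   90.        ] [550.87464428  49.16251413  90.        ]
120 [518.42671309  47.87170935 120.        ] [549.11675545  50.72166055 120.        ]
```

Emit:
carry_out([
  [[0,0,0],[0,0,-41],40],
  [[0,0,0],[0,0,-82],40],
  [[0,0,0],[0,0,-120],40],
  [[0,0,0],[0,0,-140],40],
  [[0,0,0],[0,0,-140],40],
  [[0,0,0],[0,0,-140],40],
  [[0,0,0],[0,0,-140],40],
])

```text
t: 3.78
ee_pos: [466.0, -14.0, 140.2]
orientation: [-0.0, 3.14, -0.0]
ft_force: [-0.7, -0.5, 0.9]
width: 40.0
```

```bash
python3 - <<'E'
from h import *
st(); m=vision.camera_model('wrist'); im=shot('wrist','w3.png'); st()
import pickle; pickle.dump(m,open('m3.pkl','wb'))
for q in ['knob_grip','pointer_tip','marker_tip']:
    r=place_of(q,'wrist')
    print(q,[(np.round(w('wrist',d['point'],m),1).tolist(),round(d['confidence'],2)) for d in r[:2]])
E
```

```text
t 3.78 p [466.  -14.  140.2] o [-0.    3.14 -0.  ] f [-0.7 -0.5  0.9] w 40.0 q [-0.06  0.32  2.04  0.    0.79 -1.63]
t 3.83 p [466.4 -14.  140.6] o [-0.     3.139 -0.   ] f [ 0.1 -0.1 -0. ] w 40.0 q [-0.06  0.32  2.03 -0.    0.79 -1.63]
knob_grip [([467.4, -12.9, 74.1], 0.65), ([488.0, 107.3, 12.2], 0.53)]
pointer_tip [([493.8, -16.4, 54.7], 0.82)]
marker_tip [([465.3, -43.5, 56.0], 0.53)]
```

View pics/w3.png

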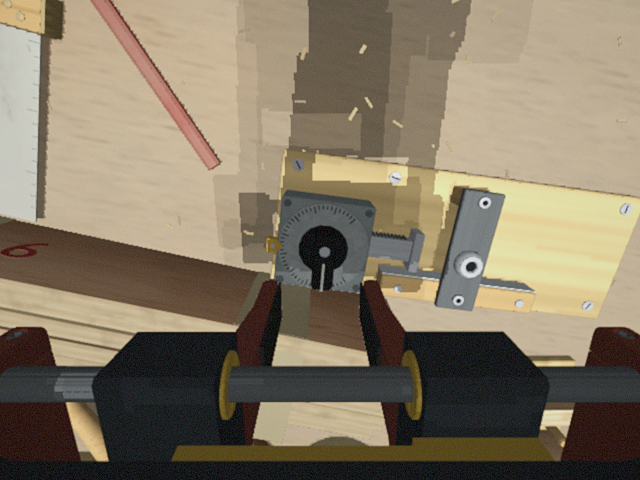

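```bash
python3 - <<'E'
from h import *
import pickle; m=pickle.load(open('m3.pkl','rb'))
im=cv2.imread('pics/w3.png'); c=im[170:310,250:390]; cv2.imwrite('pics/w3z.png',cv2.resize(c,None,fx=5,fy=5,interpolation=cv2.INTER_CUBIC))
print(proj('wrist',[[465.5,-14,140],[466,-12.5,50],[466,-12.5,85]],m))
E
```

```text
[[319.11428414 298.87855182]
 [321.35362331 247.19465328]
 [321.55062896 262.98497757]]
```

View pics/w3z.png

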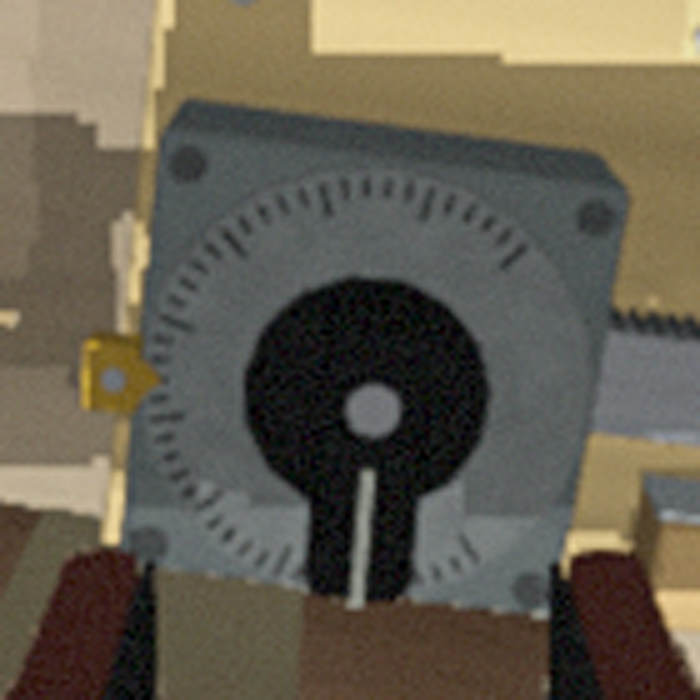

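```bash
python3 - <<'E'
from h import *
import pickle; m=pickle.load(open('m3.pkl','rb'))
f=lambda u,z: ray('wrist',(u[0]/5+250-.4,u[1]/5+170-.4),z,m)
for z in(46,50):
  cs=np.array([f(u,z) for u in [(187,163),(597,217),(530,590),(148,545)]]); k=cs.mean(0); print(z,k,np.round(cs,1).tolist())
print('dot at z',[f((373,411),z).round(1) for z in (70,75,80,85)])
for z in(52,54):
  n=f((158,380),z);b=f((97,376),z);print(n,b,[np.degrees(np.arctan2(*(p-k)[[1,0]])) for p in (n,b)],np.linalg.norm((n-k)[:2]))
p,q=f((367,470),78),f((357,605),78);print(p,q,np.degrees(np.arctan2(*(q-p)[[1,0]])))
E
```

```text
46 [466.81072765 -11.43669729  46.        ] [[431.8, -38.3, 46.0], [440.1, 23.6, 46.0], [501.6, 15.2, 46.0], [493.7, -46.3, 46.0]]
50 [465.54743851 -11.46856898  50.        ] [[431.1, -37.9, 50.0], [439.3, 23.0, 50.0], [499.8, 14.8, 50.0], [492.0, -45.8, 50.0]]
dot at z [array([463.1, -10.6,  70. ]), array([461.4, -10.6,  75. ]), array([459.8, -10.7,  80. ]), array([458.1, -10.7,  85. ])]
[464.06649002 -43.06369882  52.        ] [463.42154671 -52.31911393  52.        ] [np.float64(-92.68364267182864), np.float64(-92.9790262922124)] 31.629818810382613
[463.4416288  -42.82741322  54.        ] [462.80183662 -52.00890579  54.        ] [np.float64(-93.84175954875738), np.float64(-93.87445095616428)] 31.42946939961378
[469.03558077 -11.46379934  78.        ] [489.45025491 -12.84919581  78.        ] -3.882298202546753
```

Emit:
carry_out([
  [[0,0,-4],[0.5,2.3,-40],40],
  [[0,0,-4],[0.5,2.3,-65],40],
  [[0,0,-4],[0.5,2.3,-81],40],
  [[0,0,-4],[0.5,2.3,-81],40],
  [[0,0,-4],[0.5,2.3,-81],40],
  [[0,0,-4],[0.5,2.3,-81],10],
  [[0,0,-4],[0.5,2.3,-81],10],
  [[0,0,-4],[0.5,2.3,-81],10],
  [[0,0,-4],[0.5,2.3,-81],10],
  [[0,0,-4],[0.5,2.3,-81],10],
])

```text
t: 4.82
ee_pos: [466.1, -11.9, 58.9]
orientation: [0.11, 3.138, -0.0]
ft_force: [-1.1, -1.4, 7.5]
width: 15.0
```

```bash
python3 - <<'E'
from h import *
s=st(); print(s['moment']); shot('wrist','w4.png')
E
```

```text
t 4.82 p [466.1 -11.9  58.9] o [ 0.11   3.138 -0.   ] f [-1.1 -1.4  7.5] w 15.0 q [-0.05  0.47  2.07 -0.    0.59 -1.55]
[-0.2335      0.17963136 -0.15146063]
```

View pics/w4.png

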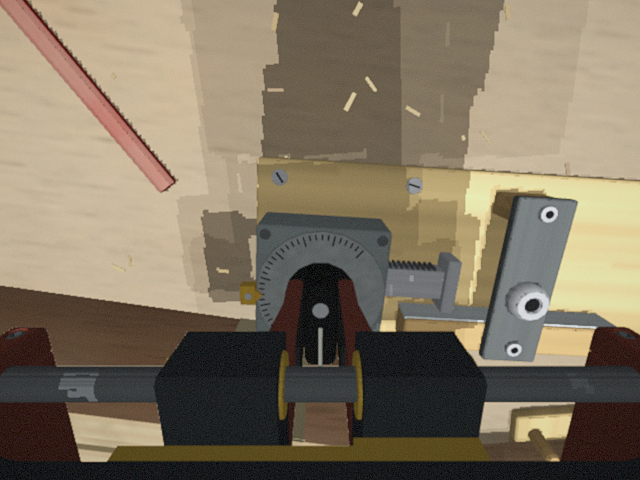

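Emit:
carry_out([
  [[0,0,-5],[0,0,0.5],10],
  [[0,0,-11],[0,0,0.5],10],
  [[0,0,-17],[0,0,0.5],10],
  [[0,0,-23],[0,0,0.5],10],
  [[0,0,-29],[0,0,0.5],10],
  [[0,0,-35],[0,0,0.5],10],
  [[0,0,-41],[0,0,0.5],10],
  [[0,0,-45],[0,0,0.5],10],
  [[0,0,-45],[0,0,0.5],10],
])

```text
t: 5.62
ee_pos: [466.4, -11.3, 58.9]
orientation: [1.306, 2.856, 0.002]
ft_force: [1.9, 3.9, 0.1]
width: 15.1
```

```bash
python3 - <<'E'
from h import *
s=st(); print(s['moment'])
E
```

```text
t 5.62 p [466.4 -11.3  58.9] o [1.306e+00 2.856e+00 2.000e-03] f [1.9 3.9 0.1] w 15.1 q [-0.05  0.47  2.07  0.    0.59 -0.76]
[ 0.59110534 -0.40768994 -0.13427105]
```

Emit:
carry_out([
  [[0,0,-6],[0,0,0],10],
  [[0,0,-12],[0,0,0],10],
  [[0,0,-18],[0,0,0],10],
  [[0,0,-24],[0,0,0],10],
  [[0,0,-30],[0,0,0],10],
  [[0,0,-36],[0,0,0],10],
  [[0,0,-41],[0,0,0],10],
  [[0,0,-44],[0,0,0],10],
  [[0,0,-44],[0,0,0],10],
  [[0,0,-44],[0,0,0],10],
])

```text
t: 6.45
ee_pos: [467.0, -11.2, 58.9]
orientation: [2.276, 2.163, 0.004]
ft_force: [3.8, 5.5, -1.6]
width: 15.1
```

```bash
python3 - <<'E'
from h import *
s=st(); print(s['moment']); im=shot('wrist','w5.png')
E
```

```text
t 6.45 p [467.  -11.2  58.9] o [2.276 2.163 0.004] f [ 3.8  5.5 -1.6] w 15.1 q [-0.05  0.48  2.07  0.    0.59 -0.  ]
[ 0.8752051  -0.62506299 -0.08756794]
```

View pics/w5.png

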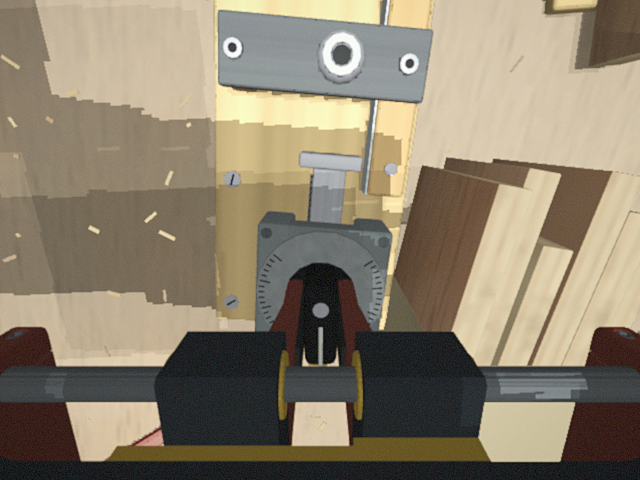

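Emit:
carry_out([
  [[0,0,0],[0,0,0],40],
  [[0,0,0],[0,0,0],40],
  [[0,0,0],[0,0,0],40],
  [[0,0,0],[0,0,30],40],
  [[0,0,0],[0,0,70],40],
  [[0,0,0],[0,0,110],40],
  [[0,0,0],[0,40,140],40],
  [[0,0,0],[0,60,150],40],
  [[0,0,0],[0,60,150],40],
  [[0,0,0],[0,60,150],40],
])

```text
t: 7.33
ee_pos: [465.7, 49.0, 209.4]
orientation: [2.275, 2.165, 0.002]
ft_force: [-0.2, 0.3, -0.6]
width: 39.9
```

```bash
python3 - <<'E'
from h import *
s=st(); m=vision.camera_model('wrist'); im=shot('wrist','w6.png')
import pickle; pickle.dump(m,open('m6.pkl','wb'))
for q in ['knob_grip','pointer_tip','marker_tip','stop_face']:
    r=place_of(q,'wrist')
    print(q,[(np.round(w('wrist',d['point'],m),1).tolist(),round(d['confidence'],2)) for d in r[:2]])
p=proj('wrist',[466,-12,60],m)[0].astype(int);print(p)
x,y=p-70
c=im[max(y,0):y+140,max(x,0):x+140,::-1]; cv2.imwrite('pics/w6z.png',cv2.resize(c,None,fx=5,fy=5,interpolation=cv2.INTER_CUBIC));print(x,y)
E
```

```text
t 7.33 p [465.7  49.  209.4] o [2.275e+00 2.165e+00 2.000e-03] f [-0.2  0.3 -0.6] w 39.9 q [ 0.08  0.21  1.98 -0.    0.95  0.13]
knob_grip [([465.0, -9.0, 73.7], 0.67)]
pointer_tip [([458.9, -44.9, 54.0], 0.59)]
marker_tip [([465.0, -45.1, 53.7], 0.48)]
stop_face [([474.0, 60.8, 15.9], 0.73)]
[323 288]
253 218
```

View pics/w6z.png

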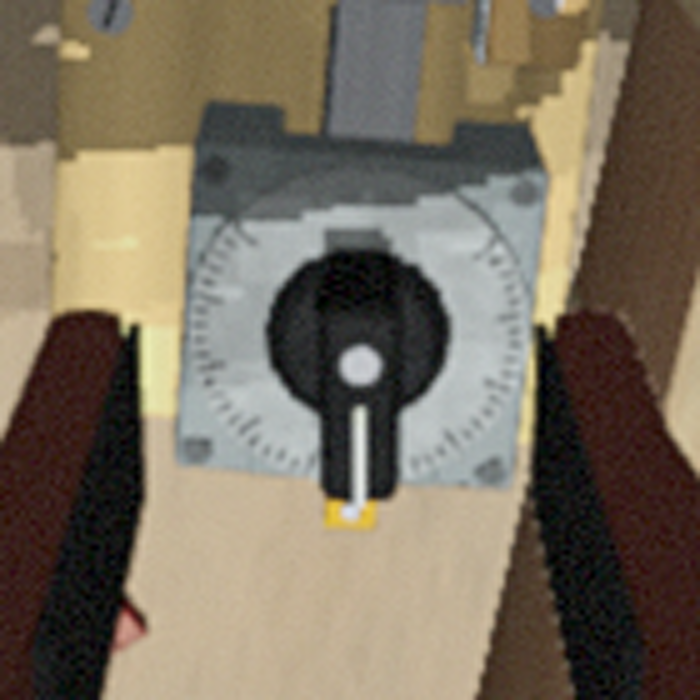

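```bash
python3 - <<'E'
from h import *
import pickle; m=pickle.load(open('m6.pkl','rb'))
f=lambda u,z: ray('wrist',(u[0]/5+253-.4,u[1]/5+218-.4),z,m)
for z in(48,50):
  cs=np.array([f(u,z) for u in [(215,168),(526,192),(490,470),(197,449)]]); k=cs.mean(0); print(z,k,np.round(cs,1).tolist())
ang=lambda d:np.degrees(np.arctan2(d[1],d[0]))
for z in (52,54):
  n=f((351,514),z);print('marker',n,ang(n-k))
for z in (82,85):
  a,b,c=f((361,365),z),f((360.5,405),z),f((359,500),z); print(z,a,b,c,ang(c-b),ang(c-a))
# predicted pixel of pointer dir vs marker
for d in(-90,-93,-96):
  print(d,[(proj('wrist',[466+r*np.cos(np.radians(d)),-12+r*np.sin(np.radians(d)),z],m)[0]-[253,218])*5+2 for r,z in((0,50),(40,54),(-8,85),(20,85))])
E
```

```text
48 [466.55010514 -10.41147038  48.        ] [[440.1, 24.2, 48.0], [501.4, 16.0, 48.0], [492.7, -44.9, 48.0], [432.0, -36.9, 48.0]]
50 [466.56441864  -9.550547    50.        ] [[440.3, 24.8, 50.0], [501.2, 16.7, 50.0], [492.6, -43.8, 50.0], [432.2, -35.9, 50.0]]
marker [463.32000344 -51.44410171  52.        ] -94.42838991240627
marker [463.35470062 -50.31574479  54.        ] -94.50199383992798
82 [467.13762438  -4.06581205  82.        ] [466.67285779 -12.09800367  82.        ] [465.48252712 -31.65340962  82.        ] -93.48327619022552 -93.43330217679708
85 [467.15553085  -2.68859073  85.        ] [466.69557651 -10.63761589  85.        ] [465.51757069 -29.99054236  85.        ] -93.48327619022531 -93.43330217679701
-90 [array([354.77958588, 334.61948619]), array([364.16837999, 520.67231678]), array([354.97616917, 371.91906373]), array([362.09111367, 509.52481815])]
-93 [array([354.77958588, 334.61948619]), array([354.04367244, 520.90120593]), array([357.2827989 , 371.86595461]), array([356.46965262, 509.65207886])]
-96 [array([354.77958588, 334.61948619]), array([343.92122025, 520.65745408]), array([359.58875856, 371.92353549]), array([350.84964351, 509.51636791])]
```

Emit:
carry_out([
  [[0,0,0],[0,0,-40],40],
  [[0,0,0],[0,5,-80],40],
  [[0,0,0],[0,10,-110],40],
  [[0,0,0],[0,10,-110],40],
  [[0,0,0],[0,10,-110],40],
  [[0,0,0],[0,10,-110],40],
])

```text
t: 8.08
ee_pos: [466.1, 57.9, 99.3]
orientation: [2.279, 2.162, 0.0]
ft_force: [-0.7, -0.8, 0.5]
width: 40.4
```

```bash
python3 - <<'E'
from h import *
s=st(); m=vision.camera_model('wrist'); im=shot('wrist','w7.png')
import pickle; pickle.dump(m,open('m7.pkl','wb'))
p=proj('wrist',[466,-12,60],m)[0].astype(int);print(p)
R,_=cv2.Rodrigues(np.array(m['rvec'])); print(-R.T@np.array(m['tvec']).ravel())
y=min(p[1]-70,340);x=p[0]-70
c=im[y:y+140,x:x+140,::-1]; cv2.imwrite('pics/w7z.png',cv2.resize(c,None,fx=5,fy=5,interpolation=cv2.INTER_CUBIC));print(x,y)
E
```

```text
t 8.08 p [466.1  57.9  99.3] o [2.279 2.162 0.   ] f [-0.7 -0.8  0.5] w 40.4 q [ 0.1   0.4   2.05 -0.    0.69  0.15]
[326 367]
[469.83851573 137.84099078 261.61242797]
256 297
```

View pics/w7z.png

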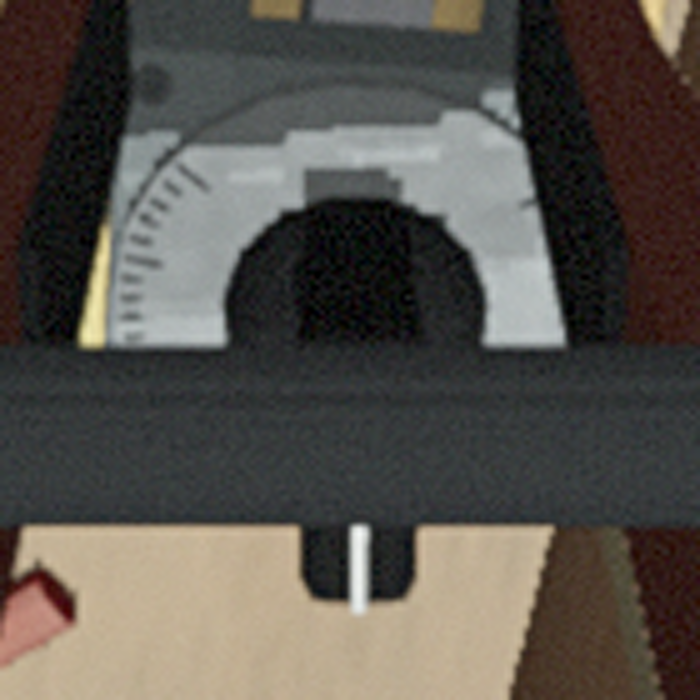

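Emit:
carry_out([
  [[0,0,0],[0,-10,40],40],
  [[0,0,0],[0,-50,50],40],
  [[0,0,0],[0,-90,50],40],
  [[0,0,0],[0,-130,50],40],
  [[0,0,0],[0,-148,50],40],
  [[0,0,0],[0,-148,50],40],
  [[0,0,0],[0,-148,50],40],
])

```text
t: 8.72
ee_pos: [466.3, -90.7, 150.3]
orientation: [2.28, 2.157, 0.003]
ft_force: [0.0, -0.2, 0.7]
width: 39.5
```

```bash
python3 - <<'E'
from h import *
s=st(); m=vision.camera_model('wrist'); im=shot('wrist','w8.png')
import pickle; pickle.dump(m,open('m8.pkl','wb'))
p=proj('wrist',[466,-12,60],m)[0].astype(int);print(p)
y=p[1]-75;x=p[0]-75
c=im[y:y+150,x:x+150,::-1]; cv2.imwrite('pics/w8z.png',cv2.resize(c,None,fx=5,fy=5,interpolation=cv2.INTER_CUBIC));print(x,y)
E
```

```text
t 8.72 p [466.3 -90.7 150.3] o [2.28  2.157 0.003] f [ 0.  -0.2  0.7] w 39.5 q [-0.22  0.31  2.01  0.    0.81 -0.16]
[313 141]
238 66
```

View pics/w8z.png

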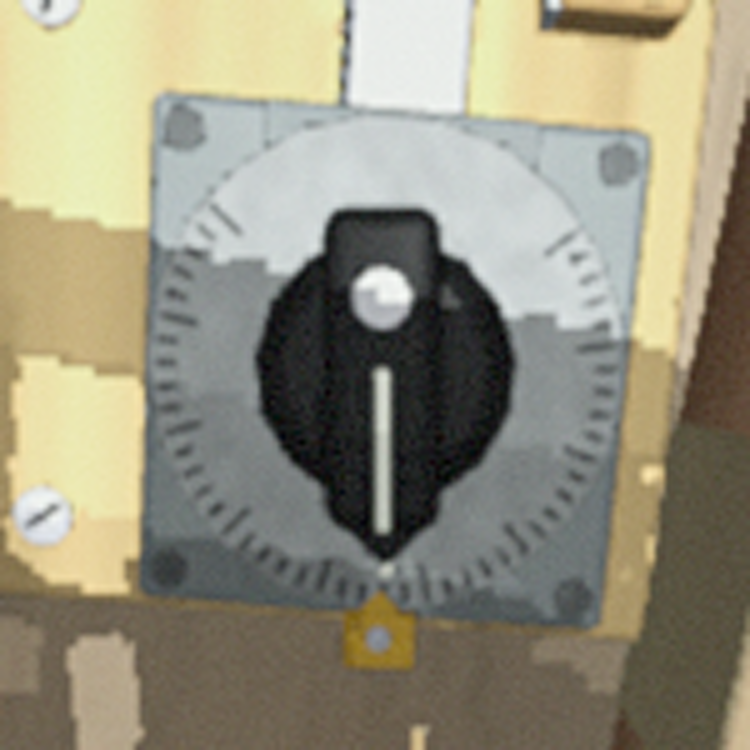

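```bash
python3 - <<'E'
from h import *
import pickle; m=pickle.load(open('m8.pkl','rb'))
f=lambda u,z: ray('wrist',(u[0]/5+238-.4,u[1]/5+66-.4),z,m)
ang=lambda d:np.degrees(np.arctan2(d[1],d[0]))
cs=np.array([f(u,49) for u in [(183,128),(618,163),(572,597),(167,568)]]); k=cs.mean(0); print(k)
for u in ((377,638),(380,595)):
  n=f(u,54);print('marker',n,ang(n-k))
b,c,a=f((383,370),85),f((383,533),85),f((382,297),85);print(a,b,c,ang(c-b),ang(c-a))
for z in (56,65,75):
  n=f((386,553),z);print('nose',n,ang(n-k))
E
```

```text
[466.60621455 -11.30475904  49.        ]
marker [463.12856193 -49.46796716  54.        ] -95.20674304561503
marker [463.9732461 -43.0889722  54.       ] -94.73550552361438
[467.19178905  -2.27675844  85.        ] [466.78295876 -11.00834512  85.        ] [465.54504456 -31.24752764  85.        ] -93.50009239445534 -93.25328228093555
nose [465.27515247 -36.76875232  56.        ] -92.99226014307823
nose [465.43146091 -35.85614789  65.        ] -92.7394429313566
nose [465.60513695 -34.84214297  75.        ] -92.43540123109145
```

Emit:
carry_out([
  [[0,0,0],[0,40,0],40],
  [[0,0,0],[0,79,-10],40],
  [[0,0,0],[0,79,-50],40],
  [[0,0,0],[0,79,-91],40],
  [[0,0,0],[0,79,-91],40],
  [[0,0,0],[0,79,-91],10],
  [[0,0,0],[0,79,-91],10],
  [[0,0,0],[0,79,-91],10],
  [[0,0,0],[0,79,-91],10],
  [[0,0,0],[0,79,-91],10],
])

```text
t: 9.6
ee_pos: [467.1, -10.5, 58.7]
orientation: [2.277, 2.16, 0.005]
ft_force: [3.7, 3.8, -1.8]
width: 14.8
```

Emit:
carry_out([
  [[0,0,-1],[0,0,0],10],
  [[0,0,-1.8],[0,0,0],10],
  [[0,0,-1.8],[0,0,0],10],
  [[0,0,-1.8],[0,0,0],10],
])

```text
t: 9.93
ee_pos: [467.1, -10.5, 58.7]
orientation: [2.312, 2.124, 0.005]
ft_force: [4.9, 3.8, 0.5]
width: 15.1
```

Emit:
carry_out([
  [[0,0,0],[0,0,0],40],
  [[0,0,0],[0,0,0],40],
  [[0,0,0],[0,0,0],40],
  [[0,0,0],[0,0,41],40],
  [[0,0,0],[0,0,82],40],
  [[0,0,0],[0,-40,91],40],
  [[0,0,0],[0,-79,91],40],
  [[0,0,0],[0,-79,91],40],
  [[0,0,0],[0,-79,91],40],
])

```text
t: 10.68
ee_pos: [465.0, -91.2, 148.8]
orientation: [2.317, 2.122, 0.0]
ft_force: [0.0, -0.4, -0.8]
width: 40.1
```

```bash
python3 - <<'E'
from h import *
s=st(); m=vision.camera_model('wrist'); im=shot('wrist','w9.png')
import pickle; pickle.dump(m,open('m9.pkl','wb'))
p=proj('wrist',[466,-12,60],m)[0].astype(int);print(p)
y=p[1]-75;x=p[0]-75
c=im[y:y+150,x:x+150,::-1]; cv2.imwrite('pics/w9z.png',cv2.resize(c,None,fx=5,fy=5,interpolation=cv2.INTER_CUBIC));print(x,y)
E
```

```text
t 10.68 p [465.  -91.2 148.8] o [2.317 2.122 0.   ] f [ 0.  -0.4 -0.8] w 40.1 q [-0.22  0.32  2.01 -0.    0.81 -0.13]
[312 140]
237 65
```

View pics/w9z.png

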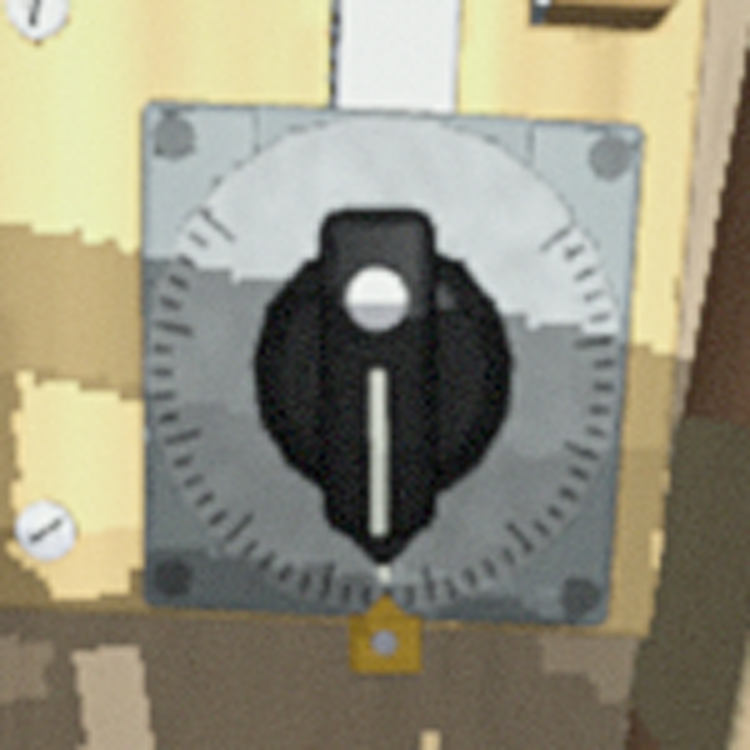

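Emit:
carry_out([
  [[0,0,0],[0,20,35],60],
  [[0,0,0],[10,55,60],60],
  [[0,0,0],[35,85,80],60],
  [[0,0,0],[65,110,90],60],
  [[0,0,0],[95,135,90],60],
  [[0,0,0],[125,160,90],60],
  [[0,0,0],[150,185,90],60],
  [[0,0,0],[163,195,90],60],
  [[0,0,0],[163,195,90],60],
  [[0,0,0],[163,195,90],60],
])

```text
t: 11.57
ee_pos: [627.4, 107.0, 237.1]
orientation: [-2.309, -2.129, 0.004]
ft_force: [-0.5, -0.8, -0.1]
width: 59.7
```

```bash
python3 - <<'E'
from h import *
s=st(); m=vision.camera_model('wrist'); im=shot('wrist','w10.png'); st()
import pickle; pickle.dump(m,open('m10.pkl','wb'))
for q in ['strip_centre','short_strip_centre','rack_centre']:
    r=place_of(q,'wrist')
    print(q,[(np.round(w('wrist',d['point'],m),1).tolist(),round(d['confidence'],2)) for d in r[:2]])
E
```

```text
t 11.57 p [627.4 107.  237.1] o [-2.309 -2.129  0.004] f [-0.5 -0.8 -0.1] w 59.7 q [ 0.15  0.43  1.59 -0.    1.13  0.23]
t 11.62 p [626.9 106.  237.3] o [-2.31  -2.127  0.004] f [ 0.7 -0.6 -0.2] w 59.8 q [ 0.15  0.42  1.59 -0.    1.13  0.23]
strip_centre [([631.0, 179.7, 30.5], 0.84)]
short_strip_centre [([690.2, 181.2, 32.0], 0.6)]
rack_centre [([660.8, 185.5, 6.3], 0.63)]
```

View pics/w10.png

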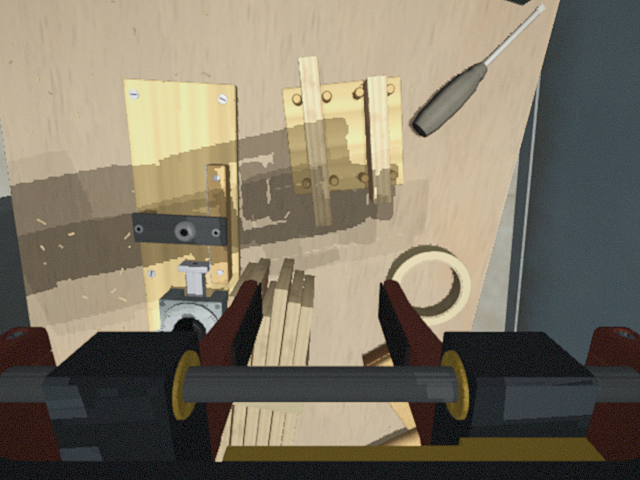

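```bash
python3 - <<'E'
from h import *
import pickle; m=pickle.load(open('m10.pkl','rb'))
im=cv2.imread('pics/w10.png'); c=im[45:245,120:410]; cv2.imwrite('pics/w10z.png',cv2.resize(c,(800,552),interpolation=cv2.INTER_CUBIC))
E
```

```text
(no output)
```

View pics/w10z.png

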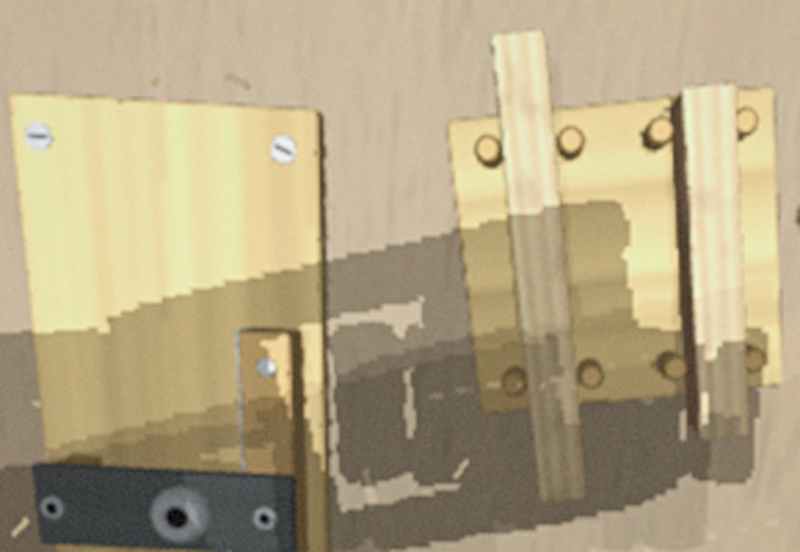

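```bash
python3 - <<'E'
from h import *
import pickle; m=pickle.load(open('m10.pkl','rb'))
f=lambda u,z: ray('wrist',(u[0]/2.7586+120-.3,u[1]/2.76+45-.3),z,m)
L=[f(u,50) for u in [(492,34),(545,32),(541,499),(584,498)]]
a=(L[0]+L[1])/2;b=(L[2]+L[3])/2; d=a-b
print('long',(a+b)/2,np.linalg.norm(d),90-np.degrees(np.arctan2(d[0],d[1])),np.linalg.norm(L[0]-L[1]))
p,q,r=f((11,95),12),f((322,111),12),f((44,450),12)
print('bed',p,q,np.linalg.norm(p-q),np.degrees(np.arctan2(*(q-p)[[1,0]])), np.degrees(np.arctan2(*(p-r)[[1,0]])))
print('bush',f((177,516),50))
e,g,h=f((238,330),34),f((300,330),34),f((241,468),34)
print('fence',e,g,np.degrees(np.arctan2(*(e-h)[[1,0]])))
pl=[f(u,41) for u in [(36,463),(295,477),(295,548),(38,540)]];print(np.round(pl,1).tolist())
d=pl[1]-pl[0];print(np.degrees(np.arctan2(d[1],d[0])),np.mean(pl,0))
E
```

```text
long [628.53673546 179.78543951  50.        ] 158.60873766357898 90.72394626867347 17.50261840982557
bed [436.49067455 261.8836112   12.        ] [551.20019789 246.93397269  12.        ] 115.67958522163649 -7.425281907716808 81.69109655467491
bush [482.84146629 105.57812131  50.        ]
fence [512.95584662 171.3405091   34.        ] [536.19025206 169.43582353  34.        ] 81.09442227815798
[[429.1, 128.7, 41.0], [527.4, 115.1, 41.0], [522.8, 86.8, 41.0], [422.5, 98.3, 41.0]]
-7.835402791028634 [475.42561492 107.22958632  41.        ]
```

Emit:
carry_out([
  [[0,0,5.4],[0.5,37,-20],44],
  [[0,0,5.4],[0.5,74,-60],44],
  [[0,0,5.4],[0.5,74,-100],44],
  [[0,0,5.4],[0.5,74,-140],44],
  [[0,0,5.4],[0.5,74,-150],44],
  [[0,0,5.4],[0.5,74,-150],44],
  [[0,0,5.4],[0.5,74,-150],44],
])

```text
t: 12.35
ee_pos: [628.2, 178.5, 88.2]
orientation: [-2.21, -2.232, 0.003]
ft_force: [-0.3, -0.5, 0.9]
width: 44.0
```

```bash
python3 - <<'E'
from h import *
s=st(); shot('wrist','w11.png');shot('side','s11.png'); st()
E
```

```text
t 12.35 p [628.2 178.5  88.2] o [-2.21  -2.232  0.003] f [-0.3 -0.5  0.9] w 44.0 q [ 0.26  0.63  1.64 -0.    0.88  0.25]
t 12.45 p [630.3 179.1  90.7] o [2.21  2.231 0.004] f [ 0.1  0.  -0.6] w 44.4 q [0.26 0.63 1.64 0.   0.88 0.25]
```

View pics/w11.png

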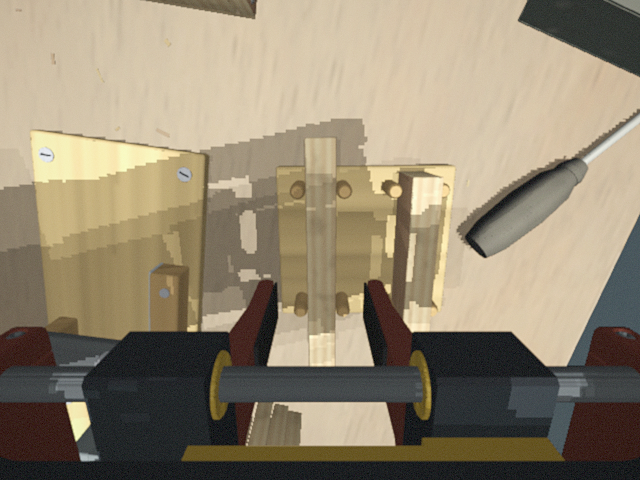

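Emit:
carry_out([
  [[0,0,0],[0,1,-35],44],
  [[0,0,0],[0,1,-60],44],
  [[0,0,0],[0,1,-67],44],
  [[0,0,0],[0,1,-67],44],
  [[0,0,0],[0,1,-67],10],
  [[0,0,0],[0,1,-67],10],
  [[0,0,0],[0,1,-67],10],
  [[0,0,0],[0,1,-67],10],
  [[0,0,0],[0,1,-67],10],
  [[0,0,0],[0,1,-67],10],
])

```text
t: 13.28
ee_pos: [629.7, 180.6, 22.9]
orientation: [2.209, 2.233, 0.002]
ft_force: [-0.7, -0.1, 6.3]
width: 18.0
```

Emit:
carry_out([
  [[0,0,0],[0,0,10],10],
  [[0,0,0],[0,0,25],10],
  [[0,0,0],[0,0,45],10],
  [[0,0,0],[0,0,70],10],
  [[0,0,0],[0,0,70],10],
])

```text
t: 13.7
ee_pos: [632.1, 181.2, 97.5]
orientation: [2.207, 2.23, 0.011]
ft_force: [1.6, 0.3, -0.1]
width: 18.0
```

```bash
python3 - <<'E'
from h import *
s=st(); shot('wrist','w12.png');shot('side','s12.png'); st()
E
```

```text
t 13.7 p [632.1 181.2  97.5] o [2.207 2.23  0.011] f [ 1.6  0.3 -0.1] w 18.0 q [0.26 0.62 1.63 0.   0.88 0.25]
t 13.8 p [630.  180.6  93.6] o [2.209 2.232 0.005] f [ 0.2  0.  -0.7] w 17.7 q [0.26 0.62 1.63 0.   0.88 0.25]
```

View pics/w12.png

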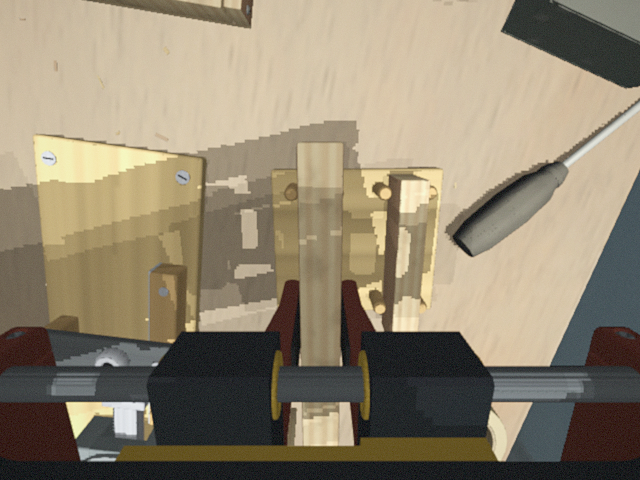

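View pics/s12.png

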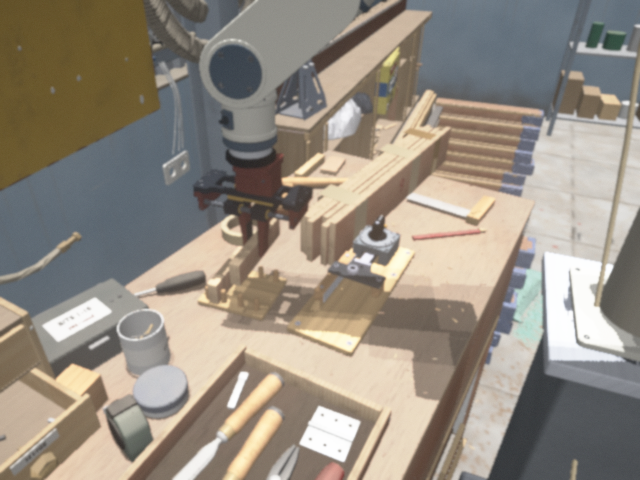

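Emit:
carry_out([
  [[0,0,-3],[-25,6,0],10],
  [[0,0,-6],[-60,14,0],10],
  [[0,0,-8.2],[-95,22,0],10],
  [[0,0,-8.2],[-125,28.6,0],10],
  [[0,0,-8.2],[-129.7,28.6,-10],10],
  [[0,0,-8.2],[-129.7,28.6,-30],10],
  [[0,0,-8.2],[-129.7,28.6,-50],10],
  [[0,0,-8.2],[-129.7,28.6,-60],10],
  [[0,0,-8.2],[-129.7,28.6,-60],10],
  [[0,0,-8.2],[-129.7,28.6,-60],10],
])

```text
t: 14.63
ee_pos: [499.0, 208.6, 30.7]
orientation: [-2.364, -2.069, 0.003]
ft_force: [-0.0, -0.1, 0.0]
width: 17.8
```

```bash
python3 - <<'E'
from h import *
s=st(); shot('wrist','w13.png');shot('side','s13.png'); st()
E
```

```text
t 14.63 p [499.  208.6  30.7] o [-2.364 -2.069  0.003] f [-0.  -0.1  0. ] w 17.8 q [ 0.37  0.6   1.91 -0.    0.63  0.51]
t 14.73 p [499.9 209.   31.9] o [2.364e+00 2.069e+00 1.000e-03] f [ 0.2  1.2 -1.3] w 18.1 q [ 0.37  0.6   1.91 -0.    0.63  0.51]
```

View pics/w13.png

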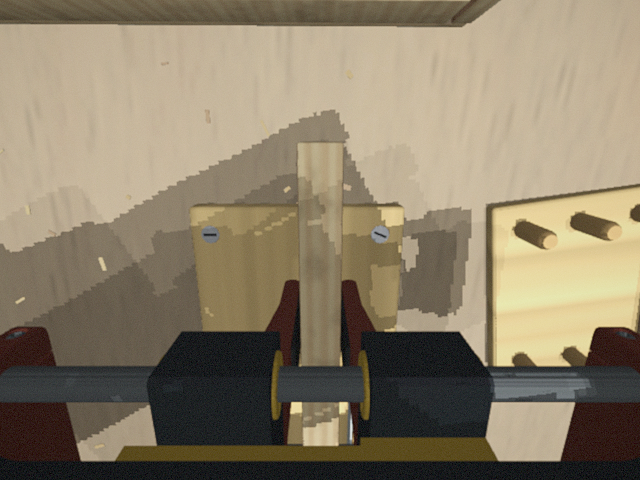

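Emit:
carry_out([
  [[0,0,0],[0,0,-4],10],
  [[0,0,0],[0,0,-7],10],
  [[0,0,0],[0,0,-7],10],
  [[0,0,0],[0,0,-7],10],
])

```text
t: 15.07
ee_pos: [499.6, 209.0, 24.8]
orientation: [2.364, 2.069, 0.001]
ft_force: [0.9, -0.1, 0.5]
width: 18.0
```

Emit:
carry_out([
  [[0,0,0],[0,0,-0.5],10],
  [[0,0,0],[0,0,-0.5],24],
  [[0,0,0],[0,0,-0.5],60],
  [[0,0,0],[0,0,-0.5],60],
  [[0,0,0],[0,0,5],60],
  [[0,0,0],[0,0,12],60],
  [[0,0,0],[0,0,12],60],
  [[0,0,0],[0,0,12],60],
])

```text
t: 15.73
ee_pos: [499.8, 209.1, 37.2]
orientation: [2.363, 2.069, 0.002]
ft_force: [-0.6, 0.4, 0.2]
width: 58.9
```

```bash
python3 - <<'E'
from h import *
s=st(); shot('wrist','w14.png');shot('side','s14.png'); st()
E
```

```text
t 15.73 p [499.8 209.1  37.2] o [2.363e+00 2.069e+00 2.000e-03] f [-0.6  0.4  0.2] w 58.9 q [0.37 0.59 1.91 0.   0.64 0.51]
t 15.83 p [499.3 209.   36.7] o [2.364e+00 2.069e+00 1.000e-03] f [-0.3  0.5  0.4] w 59.9 q [0.37 0.59 1.91 0.   0.64 0.51]
```

View pics/w14.png

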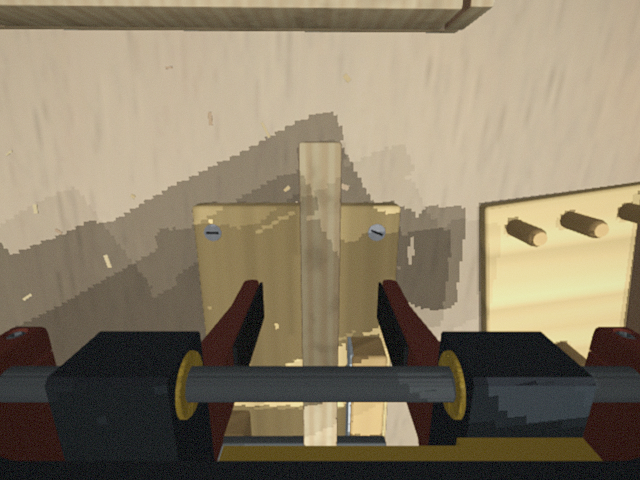

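Emit:
carry_out([
  [[0,0,0],[-10,1.3,0],60],
  [[0,0,0],[-18,2.4,0],60],
  [[0,0,0],[-21,2.8,0],60],
  [[0,0,0],[-23,3,0],60],
  [[0,0,0],[-25,3.3,0],60],
  [[0,0,0],[-27,3.6,0],60],
  [[0,0,0],[-29,3.8,0],60],
  [[0,0,0],[-31,4.1,0],60],
  [[0,0,0],[-33,4.3,0],60],
  [[0,0,0],[-35,4.6,0],60],
])

```text
t: 16.67
ee_pos: [464.0, 213.5, 36.4]
orientation: [-2.364, -2.069, 0.0]
ft_force: [-0.2, -0.3, -0.2]
width: 60.1
```

```bash
python3 - <<'E'
from h import *
s=st(); shot('wrist','w15.png');st()
E
```

```text
t 16.67 p [464.  213.5  36.4] o [-2.364 -2.069  0.   ] f [-0.2 -0.3 -0.2] w 60.1 q [0.41 0.56 1.98 0.   0.6  0.54]
t 16.72 p [463.6 213.4  36.4] o [-2.364e+00 -2.069e+00  1.000e-03] f [-0.7  0.3  0.6] w 60.4 q [0.41 0.56 1.98 0.   0.6  0.54]
```

View pics/w15.png

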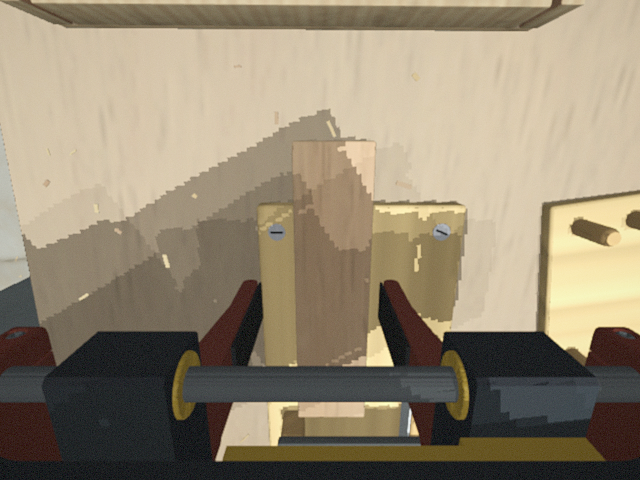

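```bash
python3 - <<'E'
from h import *
m=vision.camera_model('wrist')
P=[ray('wrist',u,30,m) for u in [(293,141),(376,141),(366,412),(298,412)]]
print(np.round(P,1).tolist())
o=np.array([483.5,104.5]);a=np.radians(-7.5);X=np.array([np.cos(a),np.sin(a)]);Y=np.array([-X[1],X[0]])
for p in P: print(np.round([(p[:2]-o)@X,(p[:2]-o)@Y],1))
E
```

```text
[[461.0, 293.6, 30.0], [499.6, 288.4, 30.0], [480.2, 133.7, 30.0], [439.7, 139.1, 30.0]]
[-47.  184.5]
[ -8.  184.4]
[-7.1 28.5]
[-47.9  28.6]
```

Emit:
carry_out([
  [[0,0,0],[6.3,-0.8,4],64],
  [[0,0,0],[10,28,4],64],
  [[0,0,0],[13.8,55.8,4],64],
  [[0,0,0],[13.8,55.8,0],64],
  [[0,0,0],[13.8,55.8,-15],64],
  [[0,0,0],[13.8,55.8,-20],64],
  [[0,0,0],[13.8,55.8,-20],64],
  [[0,0,0],[13.8,55.8,-20],64],
])

```text
t: 17.38
ee_pos: [477.8, 268.7, 16.3]
orientation: [-2.364, -2.069, 0.002]
ft_force: [0.6, -0.5, 0.0]
width: 63.8
```

```bash
python3 - <<'E'
from h import *
s=st(); shot('wrist','w16.png');st()
E
```

```text
t 17.38 p [477.8 268.7  16.3] o [-2.364e+00 -2.069e+00  2.000e-03] f [ 0.6 -0.5  0. ] w 63.8 q [ 0.49  0.63  1.9  -0.    0.62  0.62]
t 17.43 p [478.2 268.9  16.7] o [-2.364e+00 -2.069e+00  1.000e-03] f [-0.1  0.5  0.2] w 64.1 q [ 0.49  0.63  1.9  -0.    0.62  0.62]
```

View pics/w16.png

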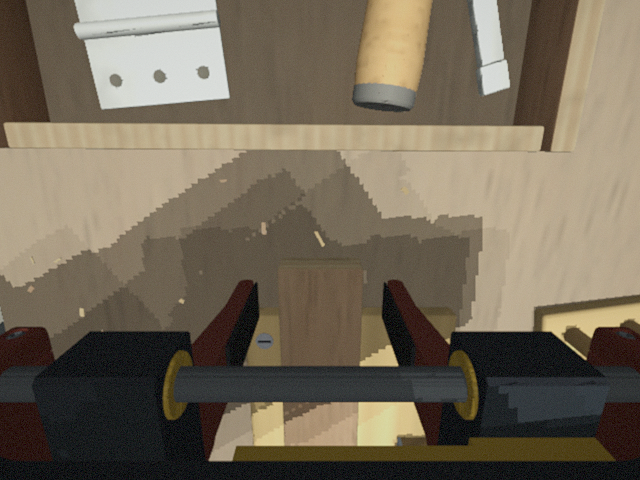

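Emit:
carry_out([
  [[0,0,0],[0,0,0],30],
  [[0,0,0],[0,0,0],30],
  [[0,0,0],[0,0,0],30],
  [[0,0,0],[0,0,0],30],
  [[0,0,0],[0,0,0],30],
  [[0,0,0],[0,0,0],30],
])

```text
t: 17.93
ee_pos: [478.3, 269.4, 16.8]
orientation: [2.364, 2.069, 0.001]
ft_force: [-1.5, -1.0, 3.7]
width: 39.9
```

```bash
python3 - <<'E'
from h import *
s=st(); shot('wrist','w17.png');shot('top','t17.png');shot('side','s17.png');st()
im=cv2.imread('pics/t17.png'); c=im[230:340,190:410]; cv2.imwrite('pics/t17z.png',cv2.resize(c,None,fx=3.6,fy=3.6,interpolation=cv2.INTER_CUBIC))
a=np.radians(-7.5);X=np.array([np.cos(a),np.sin(a)]);Y=np.array([-X[1],X[0]]);d=s['ee_pos'][:2]-np.array([483.5,104.5]);print(d@X,d@Y)
for q in ['stop_face']:
    for c in('top','side'):
      r=place_of(q,c); print(c,[(np.round(w(c,d['point']),1).tolist(),round(d['confidence'],2)) for d in r[:2]])
E
```

```text
t 17.93 p [478.3 269.4  16.8] o [2.364e+00 2.069e+00 1.000e-03] f [-1.5 -1.   3.7] w 39.9 q [ 0.49  0.63  1.9  -0.    0.61  0.62]
t 18.08 p [478.3 269.4  16.8] o [2.364e+00 2.069e+00 1.000e-03] f [-0.7 -1.9  5. ] w 39.8 q [ 0.49  0.63  1.9  -0.    0.61  0.62]
-26.7109964053185 162.76489677973342
top [([476.1, 58.2, 22.3], 0.49)]
side [([474.7, 59.4, 22.3], 0.68)]
```

View pics/t17z.png

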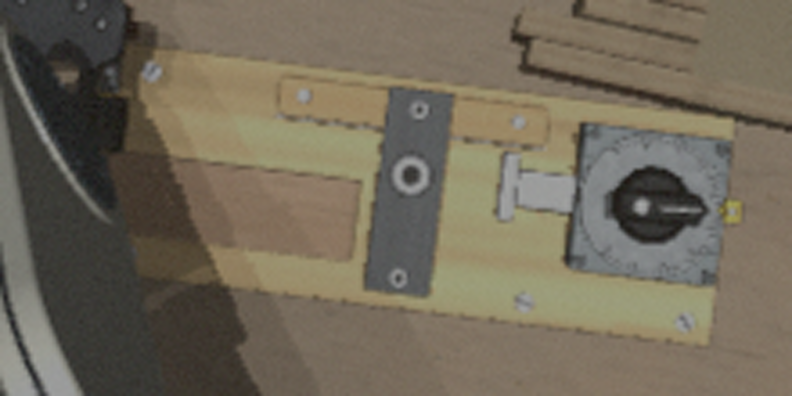

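Emit:
carry_out([
  [[0,0,0],[8,-1,0],30],
  [[0,0,0],[16,-2.1,0],30],
  [[0,0,0],[22.8,-3,0],30],
  [[0,0,0],[22.8,-3,0],30],
  [[0,0,0],[22.8,-3,0],30],
])

```text
t: 18.6
ee_pos: [501.7, 266.4, 16.8]
orientation: [2.363, 2.069, 0.002]
ft_force: [2.8, -1.9, 4.4]
width: 40.1
```

```bash
python3 - <<'E'
from h import *
s=st(); im=shot('top','t18.png')[:,:,::-1];st()
c=im[240:320,240:350]; cv2.imwrite('pics/t18z.png',cv2.resize(c,None,fx=7,fy=7,interpolation=cv2.INTER_CUBIC))
E
```

```text
t 18.6 p [501.7 266.4  16.8] o [2.363e+00 2.069e+00 2.000e-03] f [ 2.8 -1.9  4.4] w 40.1 q [ 0.47  0.65  1.85 -0.    0.64  0.6 ]
t 18.65 p [501.7 266.5  16.8] o [2.363e+00 2.069e+00 2.000e-03] f [ 1.8 -1.1  4.5] w 39.9 q [ 0.47  0.65  1.85 -0.    0.64  0.6 ]
```

View pics/t18z.png

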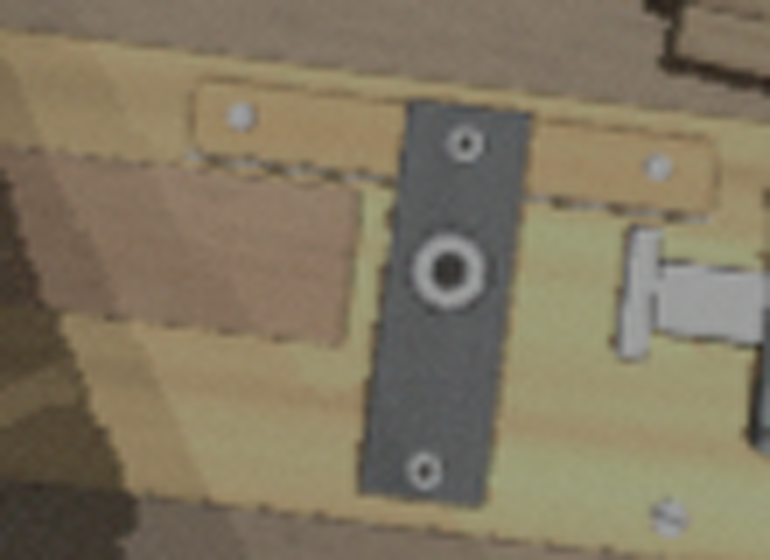

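Emit:
carry_out([
  [[0,0,-0.4],[-1.3,-9.9,0],30],
  [[0,0,-0.4],[-2.6,-19.8,0],30],
  [[0,0,-0.4],[-3.9,-29.7,0],30],
  [[0,0,-0.4],[-5.2,-39.7,0],30],
  [[0,0,-0.4],[-6.5,-49.6,0],30],
  [[0,0,-0.4],[-7.8,-59.5,0],30],
  [[0,0,-0.4],[-7.8,-59.5,0],30],
  [[0,0,-0.4],[-7.8,-59.5,0],30],
])

```text
t: 19.32
ee_pos: [492.6, 205.4, 16.8]
orientation: [2.372, 2.06, -0.001]
ft_force: [0.9, -4.9, 8.4]
width: 39.8
```

```bash
python3 - <<'E'
from h import *
s=st(); im=shot('top','t19.png')[:,:,::-1];st()
c=im[240:320,240:350]; cv2.imwrite('pics/t19z.png',cv2.resize(c,None,fx=7,fy=7,interpolation=cv2.INTER_CUBIC))
E
```

```text
t 19.32 p [492.6 205.4  16.8] o [ 2.372e+00  2.060e+00 -1.000e-03] f [ 0.9 -4.9  8.4] w 39.8 q [ 0.37  0.62  1.93 -0.    0.6   0.51]
t 19.37 p [492.6 205.4  16.8] o [ 2.371e+00  2.060e+00 -1.000e-03] f [ 0.5 -5.5  9.3] w 39.5 q [ 0.37  0.62  1.93 -0.    0.6   0.51]
```

View pics/t19z.png

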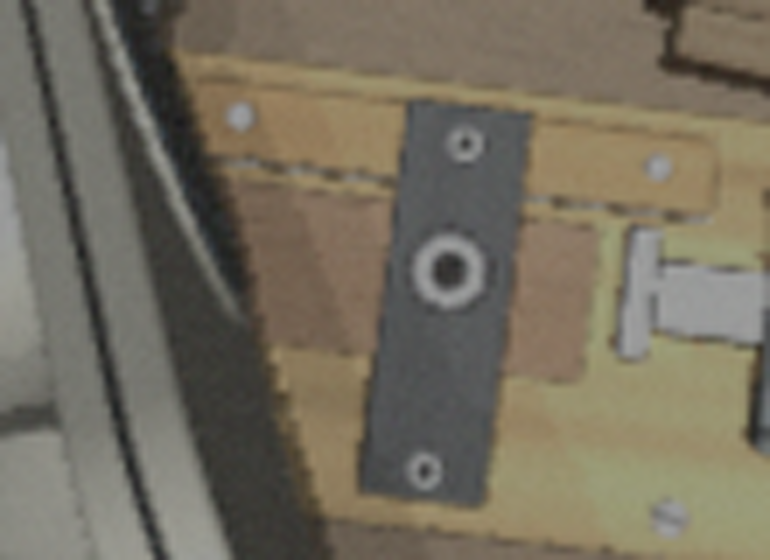

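Emit:
carry_out([
  [[0,0,0],[1,-3,0.4],30],
  [[0,0,0],[1.7,-5,0.4],30],
  [[0,0,0],[1.7,-5,0.4],30],
])

```text
t: 19.62
ee_pos: [494.2, 201.1, 16.8]
orientation: [-2.371, -2.06, 0.002]
ft_force: [-1.0, -2.4, 5.1]
width: 39.8
```

Emit:
carry_out([
  [[0,0,0],[0.7,-0.1,0],30],
  [[0,0,0],[1.4,-0.2,0],30],
  [[0,0,0],[1.4,-0.2,0],30],
])

```text
t: 19.87
ee_pos: [494.6, 201.1, 16.8]
orientation: [-2.37, -2.06, 0.004]
ft_force: [-3.6, -0.7, 7.7]
width: 39.7
```

```bash
python3 - <<'E'
from h import *
s=st(); im=shot('top','t20.png')[:,:,::-1];s=st();print(s['moment'])
c=im[240:320,240:350]; cv2.imwrite('pics/t20z.png',cv2.resize(c,None,fx=7,fy=7,interpolation=cv2.INTER_CUBIC))
E
```

```text
t 19.87 p [494.6 201.1  16.8] o [-2.37  -2.06   0.004] f [-3.6 -0.7  7.7] w 39.7 q [0.36 0.62 1.93 0.   0.6  0.5 ]
t 19.92 p [494.7 201.1  16.8] o [-2.37  -2.06   0.004] f [-3.1 -1.7  9.3] w 39.7 q [0.36 0.62 1.93 0.   0.6  0.5 ]
[-0.3094042   0.55380638 -0.11103382]
```

View pics/t20z.png

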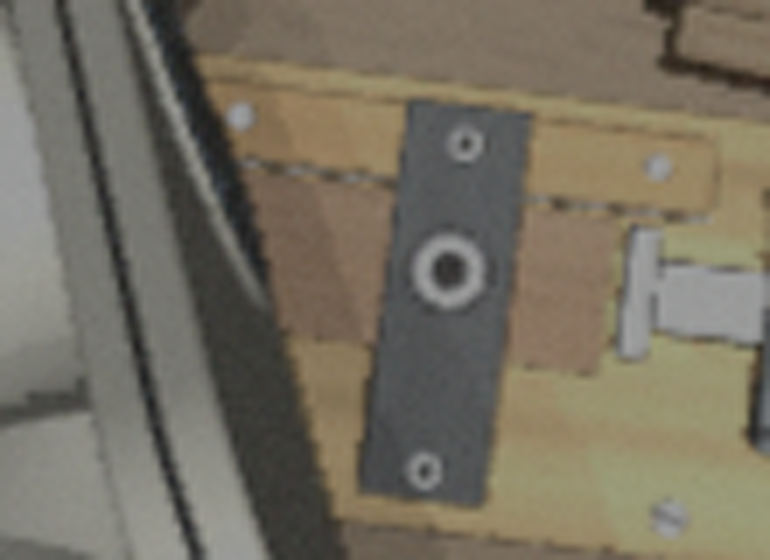

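Emit:
carry_out([
  [[0,0,0],[-0.1,-1,0],30],
  [[0,0,0],[-0.3,-2,0],30],
  [[0,0,0],[-0.3,-2.5,0],30],
  [[0,0,0],[-0.3,-2.5,0],30],
])

```text
t: 20.25
ee_pos: [495.4, 199.4, 16.8]
orientation: [-2.371, -2.06, 0.0]
ft_force: [-2.6, 3.6, 5.2]
width: 39.9
```

Emit:
carry_out([
  [[0,0,0],[-0.1,-0.5,0],30],
  [[0,0,0],[-0.1,-1,0],30],
  [[0,0,0],[-0.1,-1,0],30],
])

```text
t: 20.5
ee_pos: [495.3, 198.5, 16.9]
orientation: [-2.371, -2.06, 0.0]
ft_force: [-3.8, 4.8, 4.5]
width: 40.2
```

Emit:
carry_out([
  [[0,0,0],[-0.1,-0.5,0],30],
  [[0,0,0],[-0.1,-1,0],30],
  [[0,0,0],[-0.1,-1,0],30],
])

```text
t: 20.75
ee_pos: [495.2, 197.6, 16.8]
orientation: [-2.371, -2.06, 0.0]
ft_force: [-3.0, 5.8, 4.9]
width: 40.0
```

```bash
python3 - <<'E'
from h import *
s=st(); im=shot('top','t21.png')[:,:,::-1];s=st();print(s['moment'])
c=im[240:320,240:350]; cv2.imwrite('pics/t21z.png',cv2.resize(c,None,fx=7,fy=7,interpolation=cv2.INTER_CUBIC))
E
```

```text
t 20.75 p [495.2 197.6  16.8] o [-2.371 -2.06   0.   ] f [-3.   5.8  4.9] w 40.0 q [0.36 0.62 1.93 0.   0.59 0.5 ]
t 20.8 p [495.1 197.5  16.8] o [-2.371e+00 -2.060e+00  1.000e-03] f [-3.2  5.4  3.9] w 39.6 q [0.36 0.62 1.93 0.   0.59 0.5 ]
[0.83526412 0.53740418 0.00411705]
```

View pics/t21z.png

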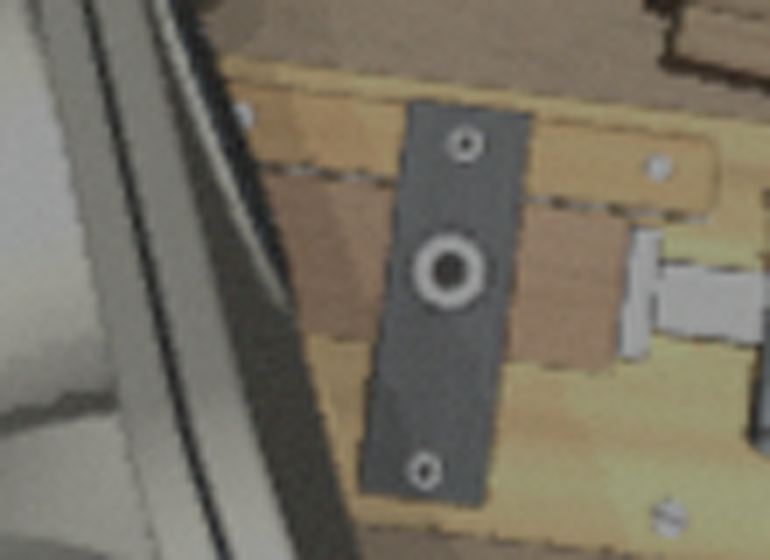

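Emit:
carry_out([
  [[0,0,0],[0,-0.4,0],30],
  [[0,0,0],[-0.1,-0.7,0],30],
  [[0,0,0],[-0.1,-0.7,0],30],
])

```text
t: 21.05
ee_pos: [495.1, 197.4, 16.8]
orientation: [-2.371, -2.06, -0.001]
ft_force: [-3.5, 8.9, 4.0]
width: 39.8
```

Emit:
carry_out([
  [[0,0,0],[0,-0.4,0],30],
  [[0,0,0],[-0.1,-0.7,0],30],
  [[0,0,0],[-0.1,-0.7,0],30],
])

```text
t: 21.3
ee_pos: [495.2, 197.3, 16.8]
orientation: [-2.371, -2.059, -0.002]
ft_force: [-4.1, 12.8, 2.9]
width: 39.8
```

Emit:
carry_out([
  [[0,0,0],[0.7,0,0],30],
  [[0,0,0],[1.4,0,0],30],
  [[0,0,0],[1.4,0,0],30],
])

```text
t: 21.55
ee_pos: [495.2, 197.2, 16.9]
orientation: [-2.37, -2.058, 0.002]
ft_force: [-8.3, 13.9, 8.1]
width: 39.8
```

```bash
python3 - <<'E'
from h import *
im=shot('top','t22.png')[:,:,::-1];s=st();print(s['moment'])
c=im[240:320,240:350]; cv2.imwrite('pics/t22z.png',cv2.resize(c,None,fx=7,fy=7,interpolation=cv2.INTER_CUBIC))
im=shot('wrist','w22.png')
E
```

```text
t 21.6 p [495.2 197.2  16.8] o [-2.370e+00 -2.058e+00  2.000e-03] f [-8.5 14.3  7.9] w 39.7 q [0.36 0.62 1.93 0.   0.6  0.49]
[ 2.34002855  1.4476873  -0.01341742]
```

View pics/t22z.png

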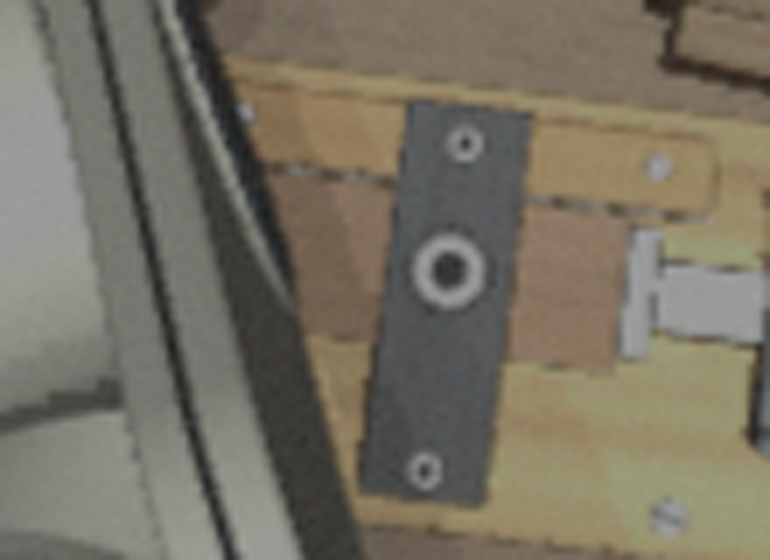

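Emit:
carry_out([
  [[0,0,0],[-0.7,0.5,0],44],
  [[0,0,0],[-0.7,0.5,0],56],
  [[0,0,0],[-0.7,0.5,0],56],
  [[0,0,0],[-0.7,0.5,0],56],
  [[0,0,0],[-0.7,0.5,15],56],
  [[0,0,0],[-0.7,0.5,50],56],
  [[0,0,0],[-0.7,0.5,90],56],
  [[0,0,0],[-0.7,0.5,130],56],
  [[0,0,0],[-0.7,-30,155],56],
  [[0,0,0],[-0.7,-60,160],56],
])

```text
t: 22.48
ee_pos: [499.1, 136.3, 181.7]
orientation: [2.365, 2.061, 0.012]
ft_force: [0.2, 0.4, -0.3]
width: 56.0
```

Emit:
carry_out([
  [[0,0,0],[0,-40,10],40],
  [[0,0,0],[0,-70,10],40],
  [[0,0,0],[0,-80,10],40],
  [[0,0,0],[0,-80,10],40],
  [[0,0,0],[0,-80,10],40],
])

```text
t: 22.9
ee_pos: [496.1, 55.6, 186.7]
orientation: [-2.373, -2.058, 0.0]
ft_force: [0.2, 0.3, -0.5]
width: 40.0
```

```bash
python3 - <<'E'
from h import *
s=st(); m=vision.camera_model('wrist'); im=shot('wrist','w23.png');st()
import pickle; pickle.dump(m,open('m23.pkl','wb'))
c=im[0:360,140:540,::-1]; cv2.imwrite('pics/w23z.png',cv2.resize(c,None,fx=1.66,fy=1.66,interpolation=cv2.INTER_CUBIC))
E
```

```text
t 22.9 p [496.1  55.6 186.7] o [-2.373 -2.058  0.   ] f [ 0.2  0.3 -0.5] w 40.0 q [0.09 0.29 1.93 0.   0.92 0.23]
t 22.95 p [496.1  56.3 186.6] o [-2.371 -2.06   0.   ] f [ 1.1 -0.6 -0.9] w 40.1 q [0.09 0.29 1.93 0.   0.92 0.23]
```

View pics/w23z.png

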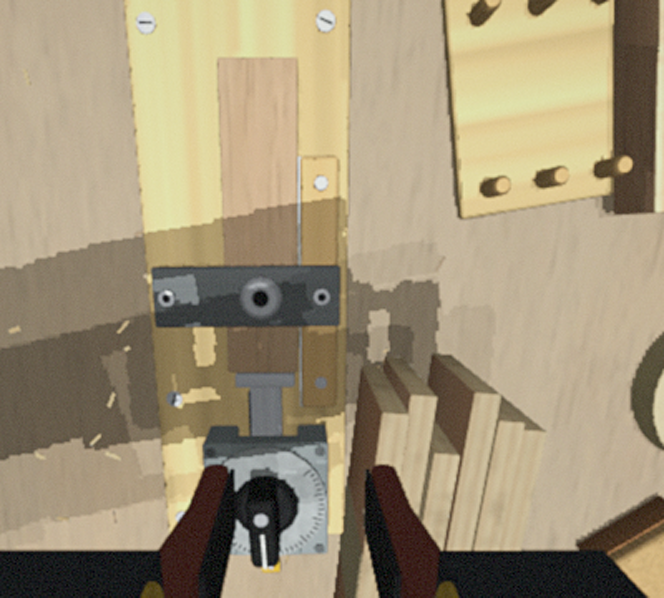

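Emit:
carry_out([
  [[0,0,0],[10,10,-30],40],
  [[0,0,0],[14,20,-60],40],
  [[0,0,0],[14,20,-70],40],
  [[0,0,0],[14,20,-70],40],
  [[0,0,0],[14,20,-70],40],
])

```text
t: 23.37
ee_pos: [509.5, 76.4, 116.5]
orientation: [-2.368, -2.062, 0.003]
ft_force: [-0.1, -0.7, 0.7]
width: 40.1
```

```bash
python3 - <<'E'
from h import *
s=st(); m=vision.camera_model('wrist'); im=shot('wrist','w24.png');st()
import pickle; pickle.dump(m,open('m24.pkl','wb'))
c=im[0:300,160:480,::-1]; cv2.imwrite('pics/w24z.png',cv2.resize(c,None,fx=2,fy=2,interpolation=cv2.INTER_CUBIC))
E
```

```text
t 23.37 p [509.5  76.4 116.5] o [-2.368 -2.062  0.003] f [-0.1 -0.7  0.7] w 40.1 q [ 0.13  0.42  1.94 -0.    0.78  0.26]
t 23.42 p [510.2  76.2 117.4] o [-2.37  -2.062  0.   ] f [ 0.2  0.1 -0. ] w 40.1 q [ 0.13  0.42  1.94 -0.    0.78  0.26]
```

View pics/w24z.png

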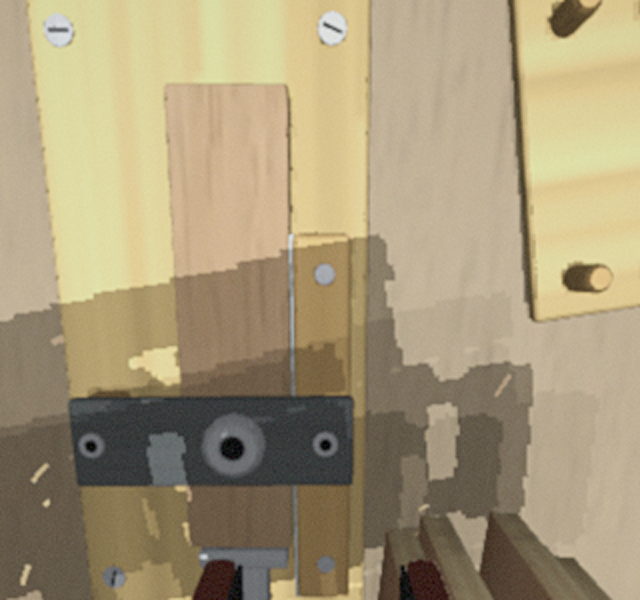

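Emit:
carry_out([
  [[0,0,0],[-10,-10,35],40],
  [[0,0,0],[-25,-45,40],40],
  [[0,0,0],[-36,-85,40],40],
  [[0,0,0],[-40,-125,40],40],
  [[0,0,0],[-40,-155,40],40],
  [[0,0,0],[-40,-155,40],40],
  [[0,0,0],[-40,-155,40],40],
  [[0,0,0],[-40,-155,40],40],
])

```text
t: 24.08
ee_pos: [470.5, -79.3, 158.0]
orientation: [2.371, 2.059, 0.002]
ft_force: [0.6, 0.3, 0.6]
width: 40.2
```

```bash
python3 - <<'E'
from h import *
s=st(); m=vision.camera_model('wrist'); im=shot('wrist','w25.png');st()
import pickle; pickle.dump(m,open('m25.pkl','wb'))
c=im[0:230,220:420,::-1]; cv2.imwrite('pics/w25z.png',cv2.resize(c,None,fx=2.6,fy=2.6,interpolation=cv2.INTER_CUBIC))
p=proj('wrist',[466,-12,60],m)[0].astype(int)
y=max(p[1]-75,0);x=p[0]-75
c=im[y:y+150,x:x+150,::-1]; cv2.imwrite('pics/w25k.png',cv2.resize(c,None,fx=5,fy=5,interpolation=cv2.INTER_CUBIC));print(x,y)
E
```

```text
t 24.08 p [470.5 -79.3 158. ] o [2.371e+00 2.059e+00 2.000e-03] f [0.6 0.3 0.6] w 40.2 q [-0.19  0.3   2.    0.    0.84 -0.05]
t 24.13 p [470.5 -78.8 157.7] o [2.370e+00 2.061e+00 1.000e-03] f [-0.8 -0.5  0.5] w 40.1 q [-0.19  0.3   2.    0.    0.84 -0.05]
226 83
```

View pics/w25z.png

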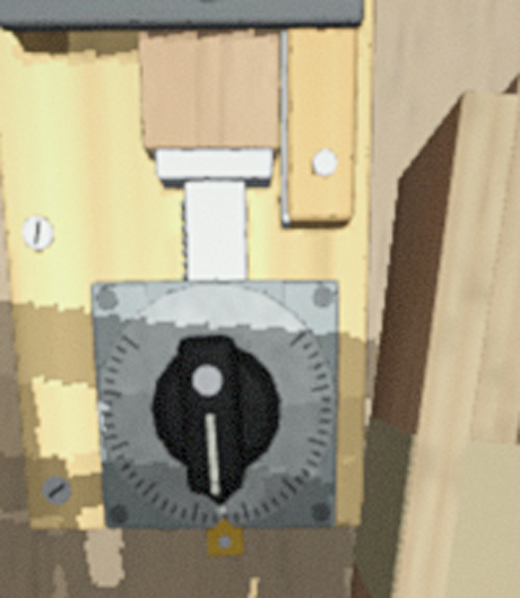

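View pics/w25k.png

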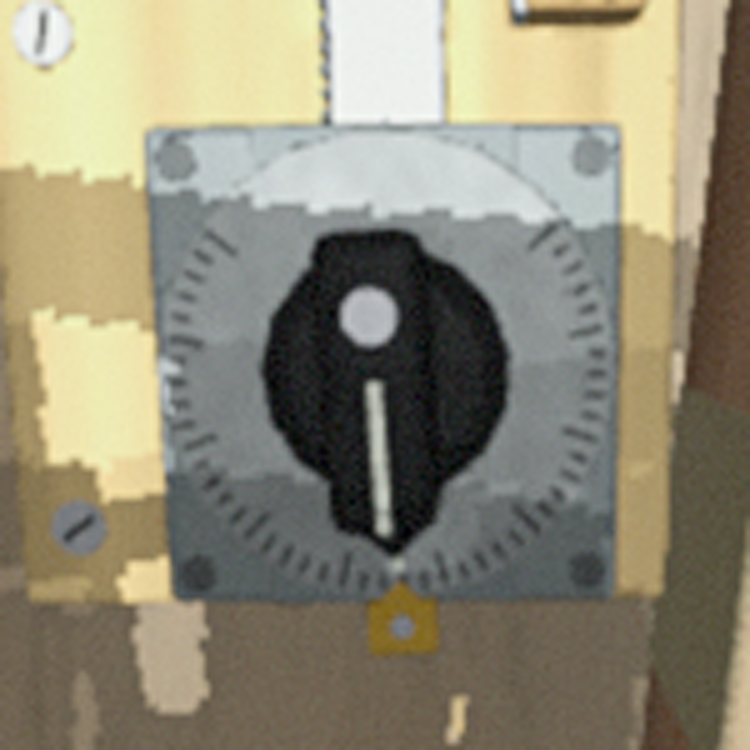

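```bash
python3 - <<'E'
from h import *
import pickle; m=pickle.load(open('m25.pkl','rb'))
f=lambda u,z: ray('wrist',(u[0]/5+226-.4,u[1]/5+83-.4),z,m)
ang=lambda d:np.degrees(np.arctan2(d[1],d[0]))
cs=np.array([f(u,49) for u in [(177,160),(590,156),(587,572),(198,573)]]); k=cs.mean(0); print(k)
for u in ((402,627),(401,588)):
  n=f(u,54);print('marker',n,ang(n-k))
b,c,a=f((373,382),85),f((385,535),85),f((369,316),85);print(a,b,c,ang(c-b),ang(c-a))
for z in (56,65): n=f((396,550),z);print('nose',n,ang(n-k))
g=lambda u,z: ray('wrist',(u[0]/2.6+220-.3,u[1]/2.6-.3),z,m)
t=np.radians(-7.5);X=np.array([np.cos(t),np.sin(t)]);Y=np.array([-X[1],X[0]]);o=np.array([483.5,104.5])
B=lambda p:np.round([(p[:2]-o)@X,(p[:2]-o)@Y],2)
print('front corner R',B(g((277,150),30)),'L',B(g((147,147),30)),'fence top edge',B(g((288,150),34)),B(g((288,60),34)),'fence base',B(g((282,222),12)),'strip edge far',B(g((280,45),30)))
m=pickle.load(open('m24.pkl','rb'))
g=lambda u,z: ray('wrist',(u[0]/2+160-.25,u[1]/2-.25),z,m)
print('rear: strip',B(g((288,85),30)),B(g((290,235),30)),B(g((292,380),30)),B(g((295,520),30)),'fence',B(g((294,240),34)),B(g((296,380),34)),B(g((298,520),34)),'left',B(g((166,86),30)),B(g((178,380),30)))
for c in ('top','side'):
  shot(c,c+'26.png')
E
```

```text
[466.89666345 -11.30925554  49.        ]
marker [463.29753546 -49.69248532  54.        ] -95.35686114559476
marker [464.08210526 -43.59479146  54.        ] -94.9822817245148
[467.38866428  -2.36763995  85.        ] [466.58011124 -10.77601446  85.        ] [465.00487357 -31.03392676  85.        ] -94.44632291769179 -94.753584839988
nose [464.34685186 -37.35980799  56.        ] -95.59026775386108
nose [464.91388966 -36.08912845  65.        ] -94.57480339506051
front corner R [ 17.   -44.84] L [-20.8  -43.67] fence top edge [ 20.07 -45.68] [ 20.12 -23.05] fence base [ 18.82 -61.61] strip edge far [ 17.99 -18.19]
rear: strip [ 19.35 114.89] [19.05 69.63] [18.75 20.49] [ 18.83 -32.98] fence [20.53 67.82] [20.34 21.04] [ 20.13 -31.57] left [-19.8  114.93] [-22.33  20.8 ]
```

View pics/side26.png

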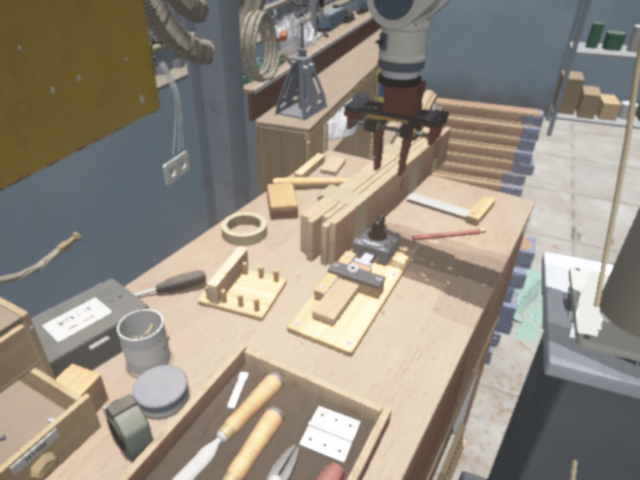

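```bash
python3 - <<'E'
import cv2
im=cv2.imread('pics/w24.png'); a=cv2.resize(im[100:290,270:350],None,fx=4.5,fy=3,interpolation=cv2.INTER_CUBIC)
im=cv2.imread('pics/w25.png'); b=cv2.resize(im[0:95,260:360],None,fx=4,fy=6,interpolation=cv2.INTER_CUBIC)
import numpy as np
cv2.imwrite('pics/zz.png',np.hstack([a,np.zeros((570,5,3),np.uint8),b]))
E
```

```text
(no output)
```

View pics/zz.png

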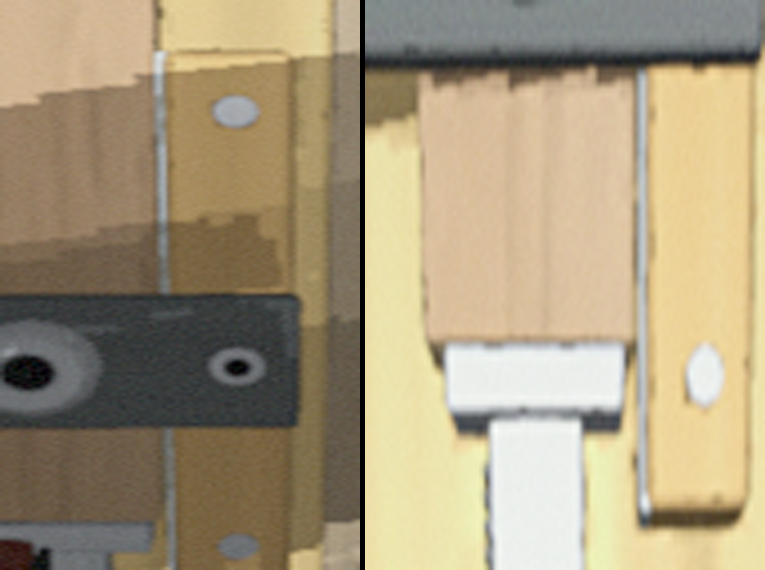

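Emit:
carry_out([
  [[0,0,0],[-6,40,0],0],
  [[0,0,0],[-12,80,0],0],
  [[0,0,0],[-18,120,-5],0],
  [[0,0,0],[-24,160,-20],0],
  [[0,0,0],[-29,198,-40],0],
  [[0,0,0],[-29,231,-60],0],
  [[0,0,0],[-29,231,-95],0],
  [[0,0,0],[-29,231,-125],0],
  [[0,0,0],[-29,231,-139],0],
  [[0,0,0],[-29,231,-139],0],
])

```text
t: 25.07
ee_pos: [438.5, 152.4, 15.1]
orientation: [-2.366, -2.063, 0.008]
ft_force: [-0.9, 0.4, -0.4]
width: 0.5
```

```bash
python3 - <<'E'
from h import *
s=st(); im=shot('wrist','w27.png');s=st()
t=np.radians(-7.5);X=np.array([np.cos(t),np.sin(t)]);Y=np.array([-X[1],X[0]]);o=np.array([483.5,104.5])
d=s['ee_pos'][:2]-o;print(d@X,d@Y)
E
```

```text
t 25.07 p [438.5 152.4  15.1] o [-2.366 -2.063  0.008] f [-0.9  0.4 -0.4] w 0.5 q [0.31 0.57 2.08 0.   0.5  0.45]
t 25.12 p [439.6 152.4  16.6] o [-2.368 -2.063  0.005] f [-0.3  0.6  0.4] w 0.7 q [0.31 0.56 2.08 0.   0.51 0.45]
-49.76532939288869 41.73217925886263
```

View pics/w27.png

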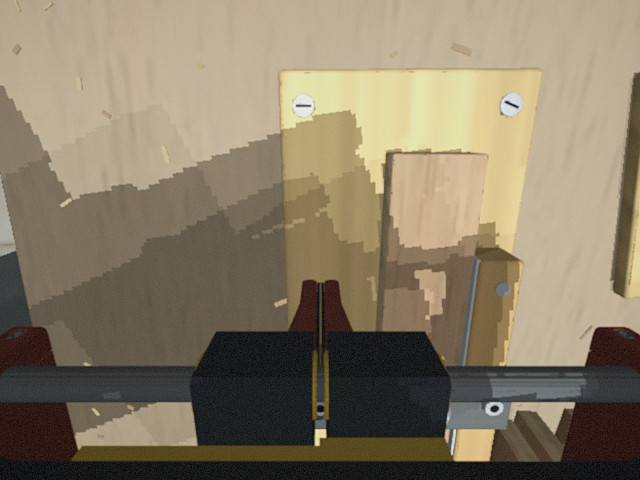

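Emit:
carry_out([
  [[0,0,0],[5,-0.7,0.5],0],
  [[0,0,0],[10,-1.3,0.5],0],
  [[0,0,0],[13,-1.7,0.5],0],
  [[0,0,0],[13,-1.7,0.5],0],
])

```text
t: 25.45
ee_pos: [456.3, 150.2, 19.7]
orientation: [2.371, 2.059, 0.005]
ft_force: [0.1, -0.0, 0.7]
width: 0.4
```

Emit:
carry_out([
  [[0,0,0],[1,-0.1,0],0],
  [[0,0,0],[2,-0.3,0],0],
  [[0,0,0],[2,-0.3,0],0],
])

```text
t: 25.7
ee_pos: [456.5, 149.6, 18.7]
orientation: [2.371, 2.061, 0.001]
ft_force: [0.0, 0.2, -0.2]
width: 0.3
```

Emit:
carry_out([
  [[0,0,0],[1,-0.1,0],0],
  [[0,0,0],[2,-0.3,0],0],
  [[0,0,0],[2,-0.3,0],0],
])

```text
t: 25.95
ee_pos: [458.3, 149.4, 18.4]
orientation: [2.371, 2.061, 0.0]
ft_force: [-1.3, 0.1, 0.4]
width: 0.3
```

Emit:
carry_out([
  [[0,0,0],[0.6,-0.1,0],0],
  [[0,0,0],[1.2,-0.2,0],0],
  [[0,0,0],[1.2,-0.2,0],0],
])

```text
t: 26.2
ee_pos: [458.8, 149.1, 18.3]
orientation: [-2.371, -2.06, 0.002]
ft_force: [-2.3, 0.5, 2.1]
width: 0.6
```

Emit:
carry_out([
  [[0,0,0],[0.6,-0.1,0],0],
  [[0,0,0],[1.2,-0.2,0],0],
  [[0,0,0],[1.2,-0.2,0],0],
])

```text
t: 26.45
ee_pos: [458.8, 148.9, 18.2]
orientation: [-2.37, -2.06, 0.004]
ft_force: [-6.4, 3.6, 4.7]
width: 0.3
```

Emit:
carry_out([
  [[0,0,0],[0.6,-0.1,0],0],
  [[0,0,0],[1.2,-0.2,0],0],
  [[0,0,0],[1.2,-0.2,0],0],
])

```text
t: 26.7
ee_pos: [458.9, 148.7, 18.1]
orientation: [-2.369, -2.059, 0.007]
ft_force: [-9.9, 4.4, 7.4]
width: 0.3
```

Emit:
carry_out([
  [[0,0,0],[-6,0.8,0],0],
  [[0,0,0],[-12,1.6,5],0],
  [[0,0,0],[-10,10,40],0],
  [[0,0,0],[10,40,40],0],
  [[0,0,0],[30,70,40],0],
  [[0,0,0],[43,95,40],0],
  [[0,0,0],[43,95,30],0],
  [[0,0,0],[43,95,8],0],
  [[0,0,0],[43,95,1],0],
  [[0,0,0],[43,95,1],0],
])

```text
t: 27.53
ee_pos: [502.8, 242.7, 17.6]
orientation: [-2.37, -2.06, 0.006]
ft_force: [-1.2, -0.2, 0.8]
width: 0.5
```

```bash
python3 - <<'E'
from h import *
im=shot('wrist','w28.png');s=st()
t=np.radians(-7.5);X=np.array([np.cos(t),np.sin(t)]);Y=np.array([-X[1],X[0]]);o=np.array([483.5,104.5])
d=s['ee_pos'][:2]-o;print(d@X,d@Y)
E
```

```text
t 27.58 p [503.5 242.9  18.6] o [-2.371 -2.06   0.004] f [-0.3  0.8 -0.9] w 0.8 q [ 0.43  0.64  1.87 -0.    0.64  0.57]
1.7804898025963165 139.86388275103596
```

View pics/w28.png

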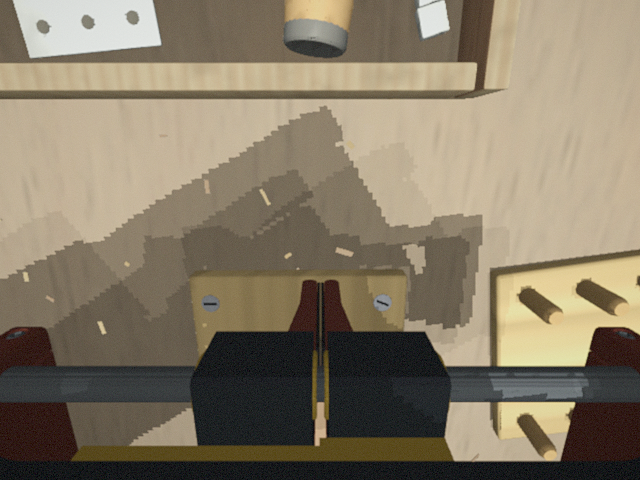

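Now push the end gently towards the stop.

Emit:
carry_out([
  [[0,0,0],[-0.5,-4,0],0],
  [[0,0,0],[-1,-8,0],0],
  [[0,0,0],[-1.4,-11,0],0],
  [[0,0,0],[-1.4,-11,0],0],
])

```text
t: 27.92
ee_pos: [503.5, 232.0, 20.1]
orientation: [2.372, 2.06, 0.001]
ft_force: [0.2, 0.1, 0.1]
width: 0.2
```

Emit:
carry_out([
  [[0,0,0],[-0.1,-1,0],0],
  [[0,0,0],[-0.2,-1.7,0],0],
  [[0,0,0],[-0.2,-1.7,0],0],
])

```text
t: 28.17
ee_pos: [503.3, 231.0, 19.6]
orientation: [2.371, 2.061, 0.0]
ft_force: [0.3, 0.0, -1.0]
width: 0.2
```

Emit:
carry_out([
  [[0,0,0],[-0.1,-0.8,0],0],
  [[0,0,0],[-0.2,-1.5,0],0],
  [[0,0,0],[-0.2,-1.5,0],0],
])

```text
t: 28.42
ee_pos: [502.9, 229.6, 19.4]
orientation: [-2.371, -2.061, 0.0]
ft_force: [0.9, -0.5, -0.5]
width: 0.3
```

Emit:
carry_out([
  [[0,0,0],[-0.1,-0.7,0],0],
  [[0,0,0],[-0.2,-1.2,0],0],
  [[0,0,0],[-0.2,-1.2,0],0],
])

```text
t: 28.67
ee_pos: [503.0, 229.4, 19.5]
orientation: [-2.371, -2.06, -0.002]
ft_force: [-0.6, 5.8, -1.6]
width: 0.4
```

Emit:
carry_out([
  [[0,0,0],[-0.1,-0.7,0],0],
  [[0,0,0],[-0.2,-1.2,0],0],
  [[0,0,0],[-0.2,-1.2,0],0],
])

```text
t: 28.92
ee_pos: [503.0, 229.3, 19.6]
orientation: [-2.371, -2.059, -0.005]
ft_force: [-1.8, 12.8, -1.9]
width: 0.7
```

Emit:
carry_out([
  [[0,0,0],[-0.1,-0.7,0],0],
  [[0,0,0],[-0.2,-1.2,0],0],
  [[0,0,0],[-0.2,-1.2,0],0],
])

```text
t: 29.17
ee_pos: [503.0, 229.2, 19.7]
orientation: [-2.371, -2.058, -0.007]
ft_force: [-4.2, 18.4, -3.2]
width: 0.1
```

Emit:
carry_out([
  [[0,0,0],[0.3,2,0],0],
  [[0,0,0],[1,8,0],0],
  [[0,0,0],[1.5,12,10],0],
  [[0,0,0],[1.5,12,50],0],
  [[0,0,0],[1.5,12,90],0],
  [[0,0,0],[-10,-25,120],0],
  [[0,0,0],[-15,-65,140],20],
  [[0,0,0],[-20,-105,150],40],
  [[0,0,0],[-25,-145,150],40],
  [[0,0,0],[-28,-185,150],40],
])

```text
t: 30.0
ee_pos: [475.0, 46.4, 171.4]
orientation: [2.368, 2.061, 0.004]
ft_force: [0.3, -0.9, -0.7]
width: 23.6
```

Emit:
carry_out([
  [[0,0,0],[-5,-40,-10],40],
  [[0,0,0],[-5,-80,-15],40],
  [[0,0,0],[-5,-115,-15],40],
  [[0,0,0],[-5,-115,-15],40],
  [[0,0,0],[-5,-115,-15],40],
  [[0,0,0],[-5,-115,-15],40],
])

```text
t: 30.5
ee_pos: [469.9, -67.1, 154.7]
orientation: [2.372, 2.06, 0.0]
ft_force: [0.3, 0.1, -0.4]
width: 39.7
```

```bash
python3 - <<'E'
from h import *
s=st(); m=vision.camera_model('wrist'); im=shot('wrist','w29.png');st()
import pickle; pickle.dump(m,open('m29.pkl','wb'))
c=im[0:230,220:420,::-1]; cv2.imwrite('pics/w29z.png',cv2.resize(c,None,fx=2.6,fy=2.6,interpolation=cv2.INTER_CUBIC))
im=shot('top','t29.png')[:,:,::-1]
c=im[230:340,200:420]; cv2.imwrite('pics/t29z.png',cv2.resize(c,None,fx=3.6,fy=3.6,interpolation=cv2.INTER_CUBIC))
E
```

```text
t 30.5 p [469.9 -67.1 154.7] o [2.372 2.06  0.   ] f [ 0.3  0.1 -0.4] w 39.7 q [-0.17  0.31  2.01  0.    0.83 -0.03]
t 30.55 p [470.  -66.6 154.7] o [2.371 2.061 0.   ] f [-0.2  0.   0.3] w 40.4 q [-0.17  0.31  2.01  0.    0.83 -0.03]
```

View pics/w29z.png

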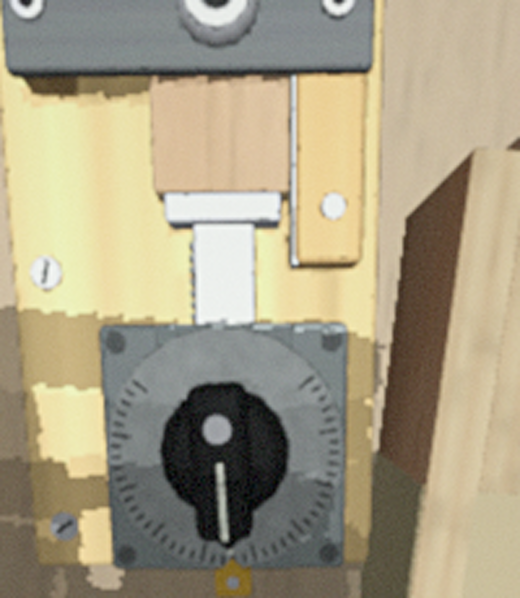

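View pics/t29z.png

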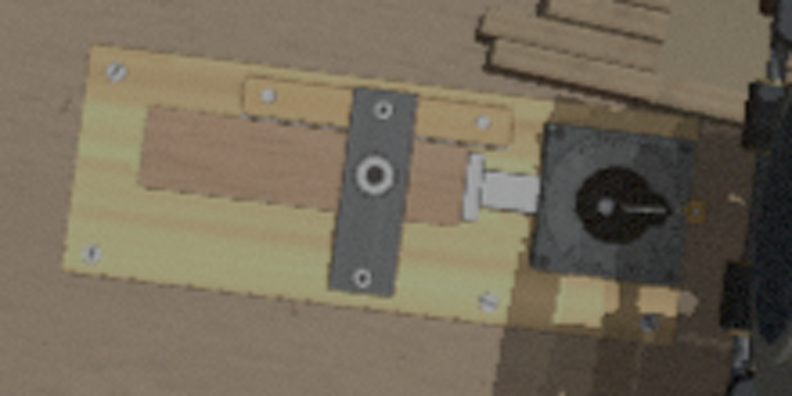

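```bash
python3 - <<'E'
from h import *
print(order.close_job())
E
```

```text
the job is handed in; nothing more can be done
None
```

I set the jig, loaded the longer strip and handed the job in at about 30.6 s; no verdict came back.

- **Knob:** I turned it about 91° clockwise, in two grips. In close pictures taken just after the strip first went in, the pointer read about -94.6° and the marker about -95.2°, so they agree to within about 1°. The last picture still shows the pointer lined up with the marker tab.
- **Strip:** I took the longer strip from the rack, stood it on the bed and tipped it flat. Then I slid it under the bush plate, let go, and pushed it home with closed fingers.
    - **Fence:** With about 10 N against the side, it moved at most about 0.5 mm and then held firm.
    - **Stop:** With about 18 N on the end, it gave almost nothing (about 0.2 mm). That is close to the 20 N limit.
- **Left alone:** I did not touch the shorter strip or the marker tab. The gripper was clear of everything at hand-in.

**Disagreement:** before the final push, the pictures suggested a gap of 1 to 2 mm between the strip and the fence. The push did not bear that out. I did not re-measure the gap afterwards, but in the final top view the strip looks square along the fence and against the stop.

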